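# Refit the water tower's spout in its push-fit collet

### The arm

A 6-joint arm with a two-finger parallel gripper is mounted at the origin on the work surface. World frame = base frame: x ahead of the robot, y to its left, z up, the work surface at z = 0. Lengths are in m, angles in rad, forces in N, time in s.
With the tool pointing down it reaches from about 0.225 to 0.875 m from the base axis. Payload 3.4 kg.
Tool frame: the origin (TCP) lies at the very end of the fingers, on their centre line; the grasp point (between the pads) lies manip.pinch_z behind it (manip.pinch_z is the distance from the TCP to the grasp point, in m); z points along the fingers, y is the direction in which the jaws open and shut (so a half turn about z gives the same grasp; the last joint's range is limited). The gripper opens to 85 mm and grips with 20 to 120 N. Pads are 22 mm wide; open, the fingers measure 114 mm over their backs; the gripper's body (76 mm by 85 mm) begins 54 mm behind the grasp point. The pads swing forward as they close: fully open they stand 13 mm farther back than shut.
Start: joints at [-1.366, 0.276, 1.505, -0, 1.361, -0.121], TCP at [0.184, -0.545, 0.231] pointing down, gripper open.
Joint ranges: [-2.89, 2.89], [-0.75, 2.08], [0.22, 2.7], [-1.18, 4.32], [0.11, 2.71], [-2.7, 2.7]. Speed limits (rad/s): [2.57, 2.57, 3.14, 3.14, 3.14, 3.14].

### API

Orientations are given as a unit quaternion [w, x, y, z].
In Python, from rig import manip, imaging, workorder gives the robot as it stands.
- The arm moves only by the tool apply_moves, never from a script. Its argument "moves" is one flat list of numbers, 7 for each row, row after row: the finger opening in m, from 0 to 0.0854, then the shift along the tool's x, y, z in m, then the turn, a rotation vector about the tool's x, y, z in rad. In form: [jaw, tx, ty, tz, rx, ry, rz, jaw, tx, ty, tz, rx, ry, rz, ...]. A call has exactly 8 rows; each row shifts and turns the pose as measured when the row begins, along the tool's axes as they then stand; what a row does not reach is not made up. A row lasts 1/12 s, in which the tool goes at most 41.7 mm and 7.16 degrees, less where a joint would pass 70% of its speed; a pose out of reach is approached as far as the arm can. A call with a gripper value outside its range is refused whole. The fingers move at their own pace and stop on an object; "newtons" is the grip in N (left out, the last holds). Time passes only in rows, so rows that do not move let the fingers close, or fill a call up. It gives the time, the measured TCP pose, the force and the opening at its end, in the units of the state.
- manip.get_state(): the state, without advancing time (a new reading comes with each control period).
- imaging.get_image(name): name is "side" or "top"; returns a dict with "image" (384x512x3 uint8, red, green, blue), "range_z" (384x512 float32, m along the optical axis (not along the pixel's ray), 0 where there is no reading), "fx", "fy", "cx", "cy" (pixels), "R" (3x3) and "t" (3): a world point X has camera coordinates R X + t. Camera axes: x right, y down, z forward; pixel columns grow to the right and rows downward; lengths in m; the calibration is good to about 2 mm. A picture is of the moment at which its call begins.
- workorder.sign_off(): hands the job in, once; it reports no verdict.
The state is a dict: "clock": time; "qpos": joint angles; "qd": joint speeds; "effort": joint torques, N m; "position": TCP position; "ee_rot": TCP orientation; "contact_force": force on the tool from outside, world axes, zero at the start; "moment": the same for the moment, N m; "width": finger opening in m.
Only numpy, scipy, OpenCV 4.12 (cv2) and the standard library are available. Lean on these libraries where they do the work, as an engineer would, in place of code of your own. Each camera call takes 0.05 s, during which the arm holds its last target.

### The job

Refit the cleaned spout on the water tower: take it from the drainer, push its plain end down into the blue push-fit collet, past the grip and the seal until it bottoms on the stop, firmly but without ramming it. Then draw the spout back up until the collet comes out to its stop and locks, and let go, leaving the spout standing in the fitting with its outlet over the drip tray. Do not disturb the other things on the counter.

Things in the scene. Friction and masses are not known exactly. Their poses are not given: they have to be found in the camera images.
- spout: Loose bent steel water spout, 15 mm tube, 0.09 kg. Origin: centre of the plain lower end of its straight leg; z up the leg; the arm points along -x. End chamfered to 11 mm over 5 mm. Leg straight to 114 mm, then a bend to a level arm (axis 130, top 138 mm up), 110 mm long, with a nozzle turned down. Black band 30 to 33 mm up: least-insertion mark, inside the fitting when home.
- spout_grip (a point): Leg axis, 95 mm above the spout's plain end: middle of a good grasp from above, 15 mm wide, fingers on either side of the arm's plane so that the arm leaves between them. At the start the spout stands leg-down in one of the drainer's wells, leaning up to about 3 degrees (it may turn further when pinched), arm roughly towards the robot.
- outlet (a point): Centre of the mouth of the spout's grey outlet nozzle: 110 mm along the spout's -x and 92 mm above its plain end.
- tower: Fixed water tower: steel column, 54 mm wide. Origin: foot of its axis on the counter, z up, -x towards its drip tray (250 x 150 mm base from x = -190 to +60 mm, 24 mm high). On top, coaxial, opening upward: a push-fit fitting, white barrel 36 mm wide to 121 mm height, the blue collet standing out of it. The hard stop in its bore belongs to the tower: see mouth.
- mouth (a point): Centre of the blue collet's mouth (27 mm ring), 128 mm above the counter, opening upward; rides with the collet. 21 mm wide, narrowing to 17 mm in 5 mm. Going down, an upright tube meets grip teeth at 10 to 16 mm (2 to 5 N), the rubber seal at 20 to 28 mm (8 to 25 N, faster is more), 3 to 7 N of drag, then the hard stop: the top of a screw-in regulator, 35 to 42 mm down, differently in each tower.
- fitting: Fixed push-fit fitting on the tower's column, coaxial with it; origin on its axis 86 mm above the counter, 42 mm below the mouth; axes as the tower's. The seal's resistance is not the bottom: only the stop is hard. Keep the tube upright: tilted 5 degrees it jams. Seat it with some 8 to 12 N on the stop beyond the drag (at least 4 N); more than 22 N on the stop is ramming it.
- collet (a joint): How far the blue collet is drawn out (m): 0 = down (start), 0.003 = out to its stop, tube locked. About 2 N of friction. The teeth let the tube go down but grip it when it is drawn back: the collet then rises with the tube (3 to 10 N) until it stops dead at 3 mm.
- tray_mid (a point): Middle of the drip tray's slotted grille, 22 mm above the counter, 110 mm along the tower's -x from the column's axis.
- drainer: Fixed white drainer block, 85 x 200 x 55 mm (x, y, z), origin at the centre of its underside. Two square wells in its top, 16 mm wide, 45 mm deep, at y = -62 and +62 mm: the spout stands in one, a cleaning brush in the other.
- brush: Bystander: cleaning brush, blue handle, white bristle head, 187 mm long, standing in the drainer's other well. Origin at its lower end.
- jar_green: Bystander: lidded glass jar of green tea bags, 124 mm over the lid, 171 mm tall; origin under its centre.
- tong_pot: Bystander: steel pot, 80 mm wide, 100 mm tall, with black tongs standing in it to 155 mm.
- cup_stack: Bystander: stack of white paper cups, 73 mm wide, 130 mm tall.
- sleeve_tray: Bystander: yellow tray, 120 x 200 x 45 mm, of blue cup sleeves to 55 mm height.
- ring_dish: Bystander: white dish, 84 mm wide, 18 mm tall, with spare black seal rings.
There are look-alikes about, which are no part of the job. What is meant by the spout is not red or yellow, and is the smaller of those in its own colour.

How it is judged:
By the outcome, as a careful person would: the job done as asked, in the order asked, and still so for the second after the job is handed in, with the robot touching nothing.
It also fails if it takes over 64 s, if anything falls off the work surface, if the arm or the gripper's body presses on something with over 40 N, if the wrist force passes 120 N, or if a joint passes its speed limit or range.

## Working session

There is one attempt and no reset: what is moved stays moved. The work goes in short steps, Python scripts to look and compute and a tool call to move; the robot and the scene stay as the last step left them, time stands still between calls to the robot, and variables do not carry over. Pictures are saved under pics/ and viewed, and the job is handed in when it is done.

Besides the shell and the picture viewer there is one more tool, called after "Emit:" as name(argument=value, ...), one argument or row to a line, values as JSON. apply_moves: Moves the arm, as the interface text tells. Its arguments: {"type":"object","properties":{"moves":{"type":"array"},"newtons":{"type":"number"}},"required":["moves"]}

```bash
ls -la; mkdir -p pics
cat > h.py <<'E'
import sys; sys.path.insert(0,'.')
import numpy as np, cv2
from rig import manip, imaging, workorder
def save(n,fn):
    d=imaging.get_image(n); cv2.imwrite('pics/'+fn+'.png',d['image'][:,:,::-1]); np.savez('pics/'+fn+'.npz',**d); return d
def ray(d,u,v):
    c=-d['R'].T@d['t']; r=d['R'].T@np.array([(u-d['cx'])/d['fx'],(v-d['cy'])/d['fy'],1]); return c,r
def plane(d,u,v,z):
    c,r=ray(d,u,v); return c+r*(z-c[2])/r[2]
def pts(d):
    z=d['range_z']; v,u=np.mgrid[:z.shape[0],:z.shape[1]]
    P=np.stack([(u-d['cx'])/d['fx']*z,(v-d['cy'])/d['fy']*z,z],-1)-d['t']
    return P@d['R']
def proj(d,X):
    p=d['R']@np.array(X)+d['t']; return p[0]/p[2]*d['fx']+d['cx'],p[1]/p[2]*d['fy']+d['cy']
E
python3 - <<'E'
from h import *
print(manip.pinch_z, manip.get_state())
for n in('top','side'):
    d=save(n,n+'0'); print(n,d['fx'],d['fy'],d['cx'],d['cy'],d['R'],d['t'], -d['R'].T@d['t'])
E
```

```text
total 12
drwxr-xr-x  3 agent agent 4096 Dec  7 08:19 .
drwxr-xr-x 23 root  root  4096 Dec  7 08:19 ..
drwxr-xr-x  2 agent agent 4096 Dec  7 08:19 pics
0.0187 {'clock': 0.0, 'qpos': array([-1.36598408e+00,  2.76586581e-01,  1.50617684e+00,  1.09344880e-05,
        1.36067093e+00, -1.21006235e-01]), 'qd': array([-2.02120762e-03,  2.20220087e-04, -1.29893777e-03,  1.26295281e-05,
        1.47072996e-04, -2.83427222e-04]), 'effort': array([ 1.39246560e-03, -4.16762531e+01, -2.45804036e+01,  1.41793862e-04,
        1.12448234e-02,  1.73115751e-06]), 'position': array([ 0.18393291, -0.544217  ,  0.23042708]), 'ee_rot': array([-9.20266350e-04,  9.86759378e-01,  1.62188412e-01, -3.32338777e-05]), 'contact_force': array([0.42241043, 0.06976058, 0.06865135]), 'moment': array([-0.01646033, -0.02262604,  0.00593315]), 'width': 0.08569870067686441}
top 364.56791446588096 364.56791446588096 258.6624654560769 190.5825184977945 [[-0.00412388 -0.99991599 -0.01228869]
 [-0.99840954  0.004808   -0.05617177]
 [ 0.05622613  0.0120375  -0.99834549]] [0.00570889 0.5368789  1.32044052] [ 0.4618053  -0.01276771  1.34848343]
side 373.4770706513479 373.4770706513479 250.89769860339408 191.58136279681327 [[-0.85509816 -0.51844739 -0.00440942]
 [-0.34037679  0.56777316 -0.74951803]
 [ 0.39108922 -0.63941062 -0.66196925]] [0.44952167 0.23590898 1.04988111] [0.05408592 0.77041568 0.87378917]
```

View pics/top0.png

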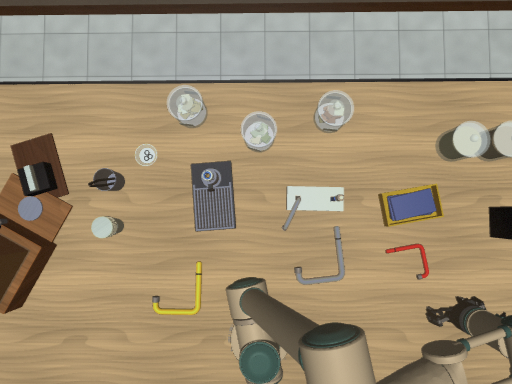

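View pics/side0.png

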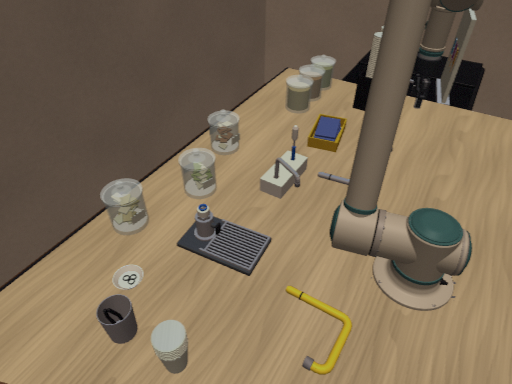

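The top view shows the tower at about (210,177) with its tray towards the robot. The drainer is at (315,198), with the spout in its left well near (297,200), its arm pointing to (286,228), and the brush at (337,198). The larger grey look-alike lies at (320,265). I'll zoom in on these next.

Run:
```python
from h import *
t=cv2.imread('pics/top0.png'); s=cv2.imread('pics/side0.png')
a=cv2.resize(t[150:240,180:360],None,fx=4,fy=4,interpolation=cv2.INTER_CUBIC)
b=cv2.resize(s[110:270,170:340],None,fx=3.5,fy=3.5,interpolation=cv2.INTER_CUBIC)
cv2.imwrite('pics/ct.png',a); cv2.imwrite('pics/cs.png',b)
d=np.load('pics/top0.npz'); P=pts(d)
np.set_printoptions(precision=3,suppress=True,linewidth=180)
# drainer: white top at 0.055
m=(P[...,2]>0.045)&(P[...,2]<0.062)
v,u=np.nonzero(m); k=(u>275)&(u<355)&(v>175)&(v<225)
r=cv2.minAreaRect(P[v[k],u[k],:2].astype(np.float32)); print('drainer',r)
# tall things in the areas
m=(P[...,2]>0.07); v,u=np.nonzero(m); 
for lo,hi,nm in((275,322,'spout'),(322,352,'brush'),(185,240,'tower')):
    k=(u>lo)&(u<hi)&(v>150)&(v<240); Q=P[v[k],u[k]]; print(nm,k.sum(),Q.min(0),Q.max(0),Q.mean(0))
```

```text
drainer ((0.5074989199638367, -0.19651365280151367), (0.19886603951454163, 0.08534464240074158), 89.38349151611328)
spout 184 [ 0.398 -0.136  0.09 ] [ 0.513 -0.013  1.348] [ 0.455 -0.1    0.219]
brush 73 [ 0.462 -0.267  0.078] [ 0.515 -0.013  1.348] [ 0.499 -0.221  0.329]
tower 242 [ 0.462 -0.013  0.07 ] [0.609 0.203 1.348] [0.571 0.163 0.173]
```

View pics/ct.png

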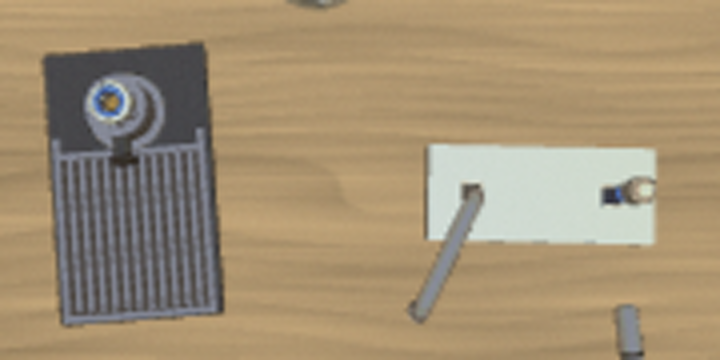

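View pics/cs.png

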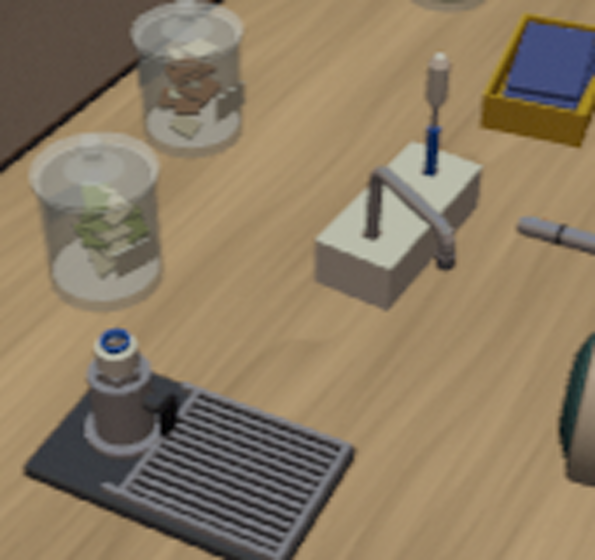

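Run:
```python
from h import *
np.set_printoptions(precision=4,suppress=True,linewidth=180)
T=np.load('pics/top0.npz'); S=np.load('pics/side0.npz'); P=pts(T)
ok=T['range_z']>0
def box(m,l,r,t,b):
    o=np.zeros_like(m); o[t:b,l:r]=m[t:b,l:r]; return o
# arm of spout
m=box(ok&(P[...,2]>0.115)&(P[...,2]<0.17),275,322,180,240)
Q=P[m]; print('arm n',len(Q),'z med',np.median(Q[:,2]),Q[:,2].min(),Q[:,2].max())
vx,vy,x0,y0=cv2.fitLine(Q[:,:2].astype(np.float32),cv2.DIST_HUBER,0,.01,.01).ravel()
s=(Q[:,0]-x0)*vx+(Q[:,1]-y0)*vy; 
if vx>0: vx,vy,s=-vx,-vy,-s
print('dir',vx,vy,'ang of arm',np.degrees(np.arctan2(vy,vx)),'ends',[x0+s.min()*vx,y0+s.min()*vy],[x0+s.max()*vx,y0+s.max()*vy],'len',np.ptp(s))
w=-(Q[:,0]-x0)*vy+(Q[:,1]-y0)*vx; print('width',np.ptp(w))
A=np.c_[s,np.ones(len(s))]; print('z slope along arm',np.linalg.lstsq(A,Q[:,2],rcond=None)[0])
# tray
m=box(ok&(P[...,2]>0.012)&(P[...,2]<0.032),185,245,150,240); 
r=cv2.minAreaRect(P[m][:,:2].astype(np.float32)); print('tray',r, P[m][:,2].mean())
# blue ring
for n,d,bx in(('top',T,(190,235,160,195)),('side',S,(190,220,195,220))):
    h=cv2.cvtColor(d['image'],cv2.COLOR_RGB2HSV); b=(h[...,0]>100)&(h[...,0]<130)&(h[...,1]>120)&(h[...,2]>50)
    b=box(b,*bx); v,u=np.nonzero(b); 
    c=cv2.convexHull(np.c_[u,v].astype(np.float32)); e=cv2.minAreaRect(c); print(n,b.sum(),e,plane(d,*e[0],.128))
for z in(0.01,.055,):
    pass
```

```text
arm n 165 z med 0.14233114319706958 0.11849916861770662 0.14988409439592484
dir -0.90115106 0.43350515 ang of arm 154.30978 ends [np.float64(0.5103472167180714), np.float64(-0.1327200541111534)] [np.float64(0.40116569411681163), np.float64(-0.08019750364629347)] len 0.12115784724602044
width 0.01526891519905578
z slope along arm [-0.0447  0.1409]
tray ((0.5202328562736511, 0.17204312980175018), (0.2499653398990631, 0.1498642861843109), 4.165116310119629) 0.020506885673874112
top 12 ((206.75003051757812, 175.25001525878906), (5.656853675842285, 6.363960266113281), 45.0) [0.5831 0.1765 0.128 ]
side 27 ((202.50001525878906, 207.00001525878906), (6.363960266113281, 6.363961219787598), 45.0) [0.5796 0.1793 0.128 ]
```

```bash
cat >> h.py <<'E'
from scipy.spatial.transform import Rotation as Ro
np.set_printoptions(precision=4,suppress=True,linewidth=180)
def cur():
    s=manip.get_state(); q=s['ee_rot']; return s,np.array(s['position']),Ro.from_quat([q[1],q[2],q[3],q[0]])
def down(yaw): # tool x at yaw (rad), z down
    c,s=np.cos(yaw),np.sin(yaw); return Ro.from_matrix(np.array([[c,s,0],[s,-c,0],[0,0,-1]]))
def plan(target,Rt,n):
    s,p,R=cur(); dp=(np.array(target)-p)/n; rv=(R.inv()*Rt).as_rotvec()/n
    print('clock',s['clock'],'total dp',np.array(target)-p,'rotvec total deg',np.degrees(rv*n))
    for i in range(n):
        print(np.r_[R.inv().apply(dp),rv]); R=R*Ro.from_rotvec(rv)
def info():
    s,p,R=cur(); m=R.as_matrix()
    print('t',s['clock'],'p',p,'yaw',np.degrees(np.arctan2(m[1,0],m[0,0])),'tilt z',m[:,2],'F',s['contact_force'],'M',s['moment'],'w',s['width'])
E
python3 -c "
from h import *
plan([0.504,-0.130,0.25],down(np.radians(-25.7)),16)"
```

```text
clock 0.1 total dp [0.3201 0.4143 0.0195] rotvec total deg [-0.0918  0.0242 44.3651]
[ 0.0272 -0.0181 -0.0012 -0.0001  0.      0.0484]
[ 0.0263 -0.0194 -0.0012 -0.0001  0.      0.0484]
[ 0.0254 -0.0207 -0.0012 -0.0001  0.      0.0484]
[ 0.0243 -0.0219 -0.0012 -0.0001  0.      0.0484]
[ 0.0232 -0.023  -0.0012 -0.0001  0.      0.0484]
[ 0.0221 -0.0241 -0.0012 -0.0001  0.      0.0484]
[ 0.0209 -0.0252 -0.0012 -0.0001  0.      0.0484]
[ 0.0197 -0.0262 -0.0012 -0.0001  0.      0.0484]
[ 0.0184 -0.0271 -0.0012 -0.0001  0.      0.0484]
[ 0.017  -0.0279 -0.0012 -0.0001  0.      0.0484]
[ 0.0157 -0.0287 -0.0012 -0.0001  0.      0.0484]
[ 0.0143 -0.0294 -0.0012 -0.0001  0.      0.0484]
[ 0.0128 -0.0301 -0.0012 -0.0001  0.      0.0484]
[ 0.0114 -0.0307 -0.0012 -0.0001  0.      0.0484]
[ 0.0099 -0.0312 -0.0012 -0.0001  0.      0.0484]
[ 0.0083 -0.0316 -0.0012 -0.0001  0.      0.0484]
```

Emit:
apply_moves(
  moves=[0.085, 0.027, -0.018, -0.003, 0, 0, 0.05, 0.085, 0.026, -0.019, -0.003, 0, 0, 0.05, 0.085, 0.025, -0.021, -0.003, 0, 0, 0.05, 0.085, 0.024, -0.022, -0.003, 0, 0, 0.05, 0.085, 0.023, -0.023, -0.002, 0, 0, 0.05, 0.085, 0.022, -0.024, -0.002, 0, 0, 0.05, 0.085, 0.021, -0.025, -0.002, 0, 0, 0.05, 0.085, 0.02, -0.026, -0.002, 0, 0, 0.05],
  newtons=40,
)

```text
clock: 0.77
position: [0.3467, -0.3367, 0.2458]
ee_rot: [-0.003, 0.999, -0.053, -0.003]
contact_force: [-0.2, -0.9, -0.0]
width: 0.0848
```

```bash
python3 -c "
from h import *
plan([0.504,-0.130,0.25],down(np.radians(-25.7)),8)"
```

```text
clock 0.7667 total dp [0.1573 0.2067 0.0042] rotvec total deg [-0.2855  0.4283 19.6583]
[ 0.0168 -0.0278 -0.0005 -0.0006  0.0009  0.0429]
[ 0.0156 -0.0285 -0.0005 -0.0006  0.0009  0.0429]
[ 0.0144 -0.0291 -0.0005 -0.0006  0.0009  0.0429]
[ 0.0131 -0.0297 -0.0005 -0.0006  0.0009  0.0429]
[ 0.0119 -0.0302 -0.0005 -0.0006  0.0009  0.0429]
[ 0.0105 -0.0307 -0.0005 -0.0006  0.0009  0.0429]
[ 0.0092 -0.0311 -0.0005 -0.0006  0.0009  0.0429]
[ 0.0079 -0.0315 -0.0005 -0.0006  0.0009  0.0429]
```

Emit:
apply_moves(
  moves=[0.085, 0.017, -0.028, -0.001, 0, 0.001, 0.043, 0.085, 0.0155, -0.0285, -0.001, 0, 0.001, 0.043, 0.085, 0.0145, -0.029, -0.001, 0, 0.001, 0.043, 0.085, 0.013, -0.03, -0.001, 0, 0.001, 0.043, 0.085, 0.012, -0.03, 0, 0, 0.001, 0.043, 0.085, 0.0105, -0.0305, 0, 0, 0.001, 0.043, 0.085, 0.009, -0.031, 0, 0, 0.001, 0.043, 0.085, 0.008, -0.0315, 0, 0, 0.001, 0.043],
)

```text
clock: 1.43
position: [0.5103, -0.1186, 0.2491]
ee_rot: [-0.003, 0.973, -0.232, -0.001]
contact_force: [-0.2, -1.4, 0.4]
width: 0.0849
```

```bash
python3 -c "
from h import *
save('side','side1');save('top','top1')
info()
plan([0.504,-0.130,0.086],down(np.radians(-25.7)),8)"
```

```text
t 1.5333 p [ 0.5121 -0.1163  0.2489] yaw -26.434292995182993 tilt z [ 0.0008  0.0087 -1.    ] F [-0.373  -0.2325 -0.2193] M [ 0.0037 -0.0434  0.0205] w 0.08466599932507901
clock 1.5333 total dp [-0.0081 -0.0137 -0.1629] rotvec total deg [-0.4667  0.1788 -0.735 ]
[-0.0001  0.0022  0.0203 -0.001   0.0004 -0.0016]
[-0.0001  0.0021  0.0203 -0.001   0.0004 -0.0016]
[-0.0001  0.0021  0.0203 -0.001   0.0004 -0.0016]
[-0.0001  0.0021  0.0203 -0.001   0.0004 -0.0016]
[-0.0001  0.0021  0.0203 -0.001   0.0004 -0.0016]
[-0.0001  0.002   0.0204 -0.001   0.0004 -0.0016]
[-0.0001  0.002   0.0204 -0.001   0.0004 -0.0016]
[-0.0002  0.002   0.0204 -0.001   0.0004 -0.0016]
```

View pics/side1.png

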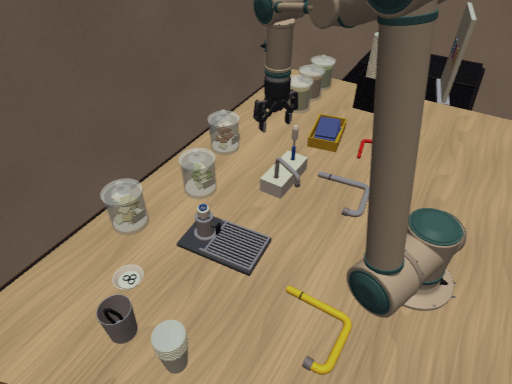

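The side view shows the open gripper at about (275,110), above the drainer spout at (278,165). I'll correct sideways first, then descend.

Emit:
apply_moves(
  moves=[0.085, 0, 0.008, 0.005, -0.004, 0.001, -0.006, 0.085, 0, 0.008, 0.02, -0.004, 0.001, -0.006, 0.085, 0, 0, 0.025, 0, 0, 0, 0.085, 0, 0, 0.025, 0, 0, 0, 0.085, 0, 0, 0.025, 0, 0, 0, 0.085, 0, 0, 0.02, 0, 0, 0, 0.085, 0, 0, 0.01, 0, 0, 0, 0.085, 0, 0, 0, 0, 0, 0],
)

```text
clock: 2.2
position: [0.498, -0.1387, 0.1112]
ee_rot: [0.003, 0.975, -0.221, -0.002]
contact_force: [0.1, -0.1, -0.0]
width: 0.0852
```

```bash
python3 -c "
from h import *
d=save('side','side2');info()
plan([0.504,-0.130,0.086],down(np.radians(-25.7)),3)
print(proj(d,[0.504,-0.130,0.105]),proj(d,[0.508,-0.1345,0.055]))
cv2.imwrite('pics/s2c.png',cv2.resize(d['image'][90:210,210:350,::-1],None,fx=5,fy=5,interpolation=cv2.INTER_CUBIC))"
```

```text
t 2.25 p [ 0.4982 -0.1389  0.112 ] yaw -25.537542673917255 tilt z [-0.0054 -0.0057 -1.    ] F [-0.0938 -0.5153 -0.02  ] M [-0.0036  0.0058 -0.0329] w 0.08489641914474244
clock 2.25 total dp [ 0.0058  0.0089 -0.026 ] rotvec total deg [0.4259 0.1365 0.163 ]
[ 0.0005 -0.0036  0.0086  0.0025  0.0008  0.0009]
[ 0.0005 -0.0036  0.0086  0.0025  0.0008  0.0009]
[ 0.0005 -0.0035  0.0087  0.0025  0.0008  0.0009]
(np.float64(276.22484703173524), np.float64(165.4651174624509)) (np.float64(275.2430199751864), np.float64(175.87540362011325))
```

View pics/s2c.png

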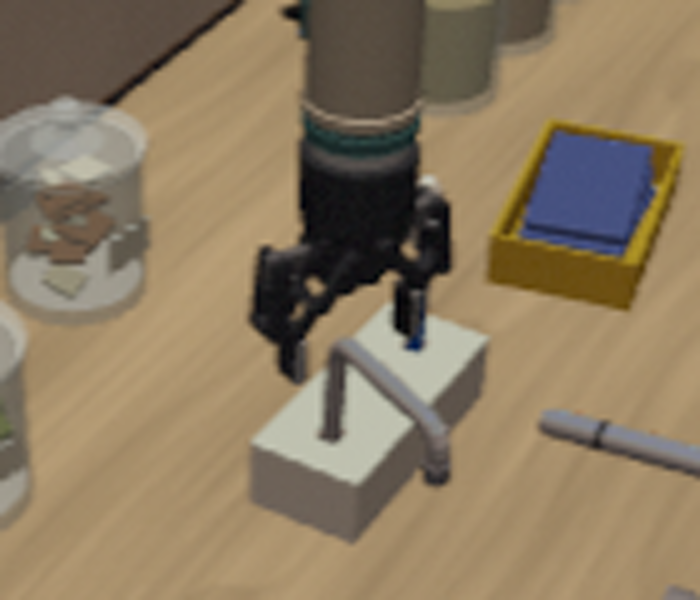

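The gripper straddles the spout leg. In full-image pixels the leg is at about (277,167), within 1 px of the prediction. I'll correct sideways with settling rows, then finish the descent.

Emit:
apply_moves(
  moves=[0.085, 0.0005, -0.005, 0.002, 0.003, 0.001, 0.001, 0.085, 0, -0.003, 0.004, 0.003, 0.001, 0.001, 0.085, 0, 0, 0.006, 0, 0, 0, 0.085, 0, 0, 0.006, 0, 0, 0, 0.085, 0, 0, 0.004, 0, 0, 0, 0.085, 0, 0, 0, 0, 0, 0, 0.085, 0, 0, 0, 0, 0, 0, 0.085, 0, 0, 0, 0, 0, 0],
)

```text
clock: 2.92
position: [0.504, -0.1343, 0.0913]
ee_rot: [0.001, 0.975, -0.223, 0.003]
contact_force: [-0.1, 0.1, 0.1]
width: 0.0849
```

```bash
python3 -c "
from h import *
d=save('top','top3');info()
plan([0.504,-0.130,0.086],down(np.radians(-25.7)),1)
cv2.imwrite('pics/t3c.png',cv2.resize(d['image'][150:240,240:360,::-1],None,fx=5,fy=5,interpolation=cv2.INTER_CUBIC))"
```

```text
t 2.9667 p [ 0.5041 -0.1343  0.0914] yaw -25.733903694385294 tilt z [ 0.0063 -0.0042 -1.    ] F [-0.0917 -0.8737 -0.2652] M [ 0.0228  0.0039 -0.0255] w 0.08468930518266299
clock 2.9667 total dp [-0.0001  0.0043 -0.0054] rotvec total deg [ 0.0636 -0.429  -0.0341]
[-0.002  -0.0038  0.0054  0.0011 -0.0075 -0.0006]
```

View pics/t3c.png

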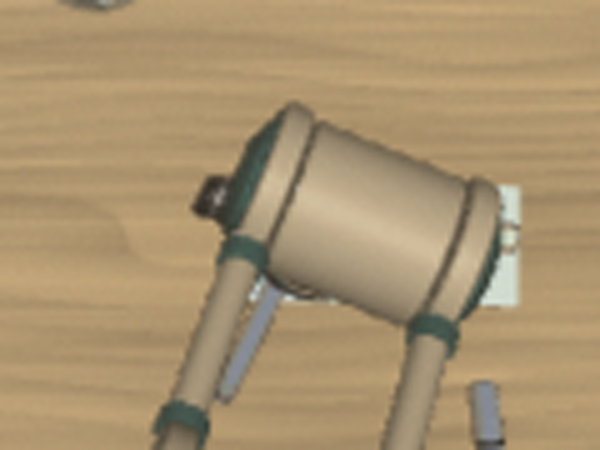

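Emit:
apply_moves(
  moves=[0.085, -0.002, -0.003, 0.003, 0, -0.006, 0, 0.085, 0, 0, 0.002, 0, 0, 0, 0.06, 0, 0, 0, 0, 0, 0, 0.04, 0, 0, 0, 0, 0, 0, 0.025, 0, 0, 0, 0, 0, 0, 0.018, 0, 0, 0, 0, 0, 0, 0.01, 0, 0, 0, 0, 0, 0, 0.005, 0, 0, 0, 0, 0, 0],
  newtons=100,
)

```text
clock: 3.63
position: [0.5038, -0.1317, 0.0868]
ee_rot: [0.002, 0.975, -0.222, 0.001]
contact_force: [-4.4, -8.8, 4.9]
width: 0.0134
```

```bash
python3 -c "
from h import *
info()"
```

```text
t 3.6333 p [ 0.5038 -0.1317  0.0868] yaw -25.610014020784433 tilt z [ 0.0007 -0.0051 -1.    ] F [-4.4358 -8.8498  4.8511] M [-1.9087  1.0832 -0.0646] w 0.013389697130942613
```

Emit:
apply_moves(
  moves=[0.005, 0, 0.001, 0, 0, 0, 0, 0.005, 0, 0.001, 0, 0, 0, 0, 0.005, 0, 0.001, -0.001, 0, 0, 0, 0.005, 0, 0, -0.002, 0, 0, 0, 0.005, 0, 0, -0.005, 0, 0, 0, 0.005, 0, 0, -0.006, 0, 0, 0, 0.005, 0, 0, -0.006, 0, 0, 0, 0.005, 0, 0, 0, 0, 0, 0],
)

```text
clock: 4.3
position: [0.5027, -0.1333, 0.108]
ee_rot: [0.001, 0.975, -0.223, 0.001]
contact_force: [0.0, 0.2, -1.2]
width: 0.0132
```

```bash
python3 -c "
from h import *
info()
plan([0.504,-0.133,0.15],down(np.radians(-25.7)),1)
"
```

```text
t 4.3 p [ 0.5027 -0.1333  0.108 ] yaw -25.714527309359674 tilt z [ 0.0011 -0.0016 -1.    ] F [ 0.031   0.1523 -1.2113] M [ 0.18   -0.0904  0.0162] w 0.013217965489849296
clock 4.3 total dp [0.0013 0.0003 0.042 ] rotvec total deg [ 0.0546 -0.098  -0.0146]
[ 0.0012 -0.0008 -0.042   0.001  -0.0017 -0.0003]
```

Emit:
apply_moves(
  moves=[0.005, 0, 0, -0.008, 0, 0, 0, 0.005, 0, 0, -0.015, 0, 0, 0, 0.005, 0, 0, -0.02, 0, 0, 0, 0.005, 0, 0, -0.025, 0, 0, 0, 0.005, 0, 0, -0.025, 0, 0, 0, 0.005, 0, 0, -0.02, 0, 0, 0, 0.005, 0, 0, -0.012, 0, 0, 0, 0.005, 0, 0, -0.005, 0, 0, 0],
)

```text
clock: 4.97
position: [0.5, -0.1339, 0.2476]
ee_rot: [0.003, 0.975, -0.222, -0.0]
contact_force: [-0.4, -0.3, -1.5]
width: 0.0125
```

```bash
python3 -c "
from h import *
info()
d=save('side','side4')
cv2.imwrite('pics/s4c.png',cv2.resize(d['image'][60:200,210:350,::-1],None,fx=4,fy=4,interpolation=cv2.INTER_CUBIC))
plan([0.53,0.176,0.265],down(np.radians(4.2)),16)
"
```

```text
t 4.9667 p [ 0.5    -0.1339  0.2476] yaw -25.672560843196997 tilt z [-0.002  -0.0052 -1.    ] F [-0.3732 -0.2768 -1.45  ] M [ 0.0012 -0.0187  0.0351] w 0.012544259779366193
clock 5.0167 total dp [0.0296 0.31   0.0169] rotvec total deg [  0.33    -0.0317 -29.8723]
[-0.0067 -0.0183 -0.0012  0.0004 -0.     -0.0326]
[-0.0061 -0.0185 -0.0012  0.0004 -0.     -0.0326]
[-0.0055 -0.0187 -0.0012  0.0004 -0.     -0.0326]
[-0.0049 -0.0188 -0.0011  0.0004 -0.     -0.0326]
[-0.0043 -0.019  -0.0011  0.0004 -0.     -0.0326]
[-0.0037 -0.0191 -0.0011  0.0004 -0.     -0.0326]
[-0.003  -0.0192 -0.0011  0.0004 -0.     -0.0326]
[-0.0024 -0.0193 -0.0011  0.0004 -0.     -0.0326]
[-0.0018 -0.0194 -0.0011  0.0004 -0.     -0.0326]
[-0.0012 -0.0194 -0.0011  0.0004 -0.     -0.0326]
[-0.0005 -0.0195 -0.0011  0.0004 -0.     -0.0326]
[ 0.0001 -0.0195 -0.0011  0.0004 -0.     -0.0326]
[ 0.0007 -0.0194 -0.0011  0.0004 -0.     -0.0326]
[ 0.0014 -0.0194 -0.0011  0.0004 -0.     -0.0326]
[ 0.002  -0.0194 -0.0011  0.0004 -0.     -0.0326]
[ 0.0026 -0.0193 -0.0011  0.0004 -0.     -0.0326]
```

View pics/s4c.png

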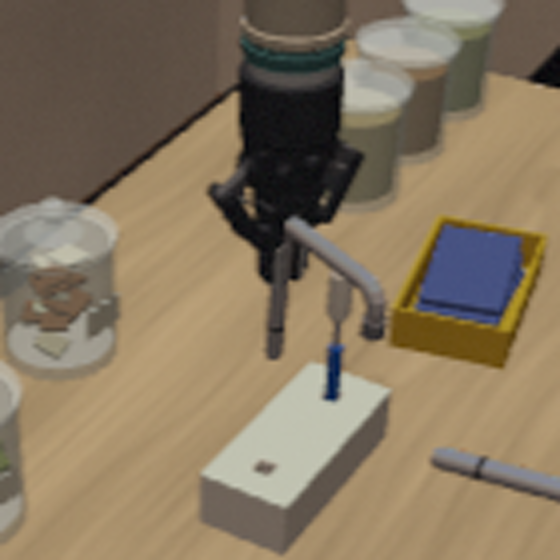

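The spout is held, with its plain end free of the drainer at full-image pixel (278,148), and the brush and drainer are undisturbed. The leg appears to lean with its plain end away from the arm. I'll carry it to the tower and measure there.

```bash
python3 -c "
from h import *
plan([0.575,0.176,0.26],down(np.radians(4.2)),16)
"
```

```text
clock 5.0167 total dp [0.0746 0.31   0.0119] rotvec total deg [  0.33    -0.0317 -29.8723]
[-0.0042 -0.0195 -0.0009  0.0004 -0.     -0.0326]
[-0.0036 -0.0196 -0.0009  0.0004 -0.     -0.0326]
[-0.0029 -0.0197 -0.0008  0.0004 -0.     -0.0326]
[-0.0023 -0.0198 -0.0008  0.0004 -0.     -0.0326]
[-0.0016 -0.0199 -0.0008  0.0004 -0.     -0.0326]
[-0.001  -0.0199 -0.0008  0.0004 -0.     -0.0326]
[-0.0003 -0.0199 -0.0008  0.0004 -0.     -0.0326]
[ 0.0003 -0.0199 -0.0008  0.0004 -0.     -0.0326]
[ 0.001  -0.0199 -0.0008  0.0004 -0.     -0.0326]
[ 0.0016 -0.0199 -0.0008  0.0004 -0.     -0.0326]
[ 0.0023 -0.0198 -0.0008  0.0004 -0.     -0.0326]
[ 0.0029 -0.0197 -0.0008  0.0004 -0.     -0.0326]
[ 0.0036 -0.0196 -0.0008  0.0004 -0.     -0.0326]
[ 0.0042 -0.0195 -0.0008  0.0004 -0.     -0.0326]
[ 0.0048 -0.0193 -0.0008  0.0004 -0.     -0.0326]
[ 0.0054 -0.0192 -0.0008  0.0004 -0.     -0.0326]
```

Emit:
apply_moves(
  moves=[0.005, -0.004, -0.01, -0.002, 0, 0, -0.02, 0.005, -0.004, -0.02, -0.002, 0, 0, -0.035, 0.005, -0.003, -0.02, -0.002, 0, 0, -0.035, 0.005, -0.002, -0.02, -0.001, 0, 0, -0.035, 0.005, -0.002, -0.02, -0.001, 0, 0, -0.035, 0.005, -0.001, -0.02, -0.001, 0, 0, -0.035, 0.005, 0, -0.02, -0.001, 0, 0, -0.035, 0.005, 0, -0.02, -0.001, 0, 0, -0.035],
)

```text
clock: 5.68
position: [0.5284, 0.0213, 0.252]
ee_rot: [0.003, 0.996, -0.086, -0.008]
contact_force: [-0.0, -0.4, -1.9]
width: 0.0128
```

```bash
python3 -c "
from h import *
plan([0.575,0.176,0.26],down(np.radians(4.2)),8)
"
```

```text
clock 5.6833 total dp [0.0466 0.1547 0.008 ] rotvec total deg [  0.2616   0.8923 -14.0237]
[ 0.0024 -0.02   -0.0012  0.0006  0.0019 -0.0306]
[ 0.003  -0.02   -0.0011  0.0006  0.0019 -0.0306]
[ 0.0037 -0.0199 -0.0011  0.0006  0.0019 -0.0306]
[ 0.0043 -0.0197 -0.0011  0.0006  0.0019 -0.0306]
[ 0.0049 -0.0196 -0.0011  0.0006  0.0019 -0.0306]
[ 0.0055 -0.0194 -0.0011  0.0006  0.0019 -0.0306]
[ 0.0061 -0.0193 -0.001   0.0006  0.0019 -0.0306]
[ 0.0066 -0.0191 -0.001   0.0006  0.0019 -0.0306]
```

Emit:
apply_moves(
  moves=[0.005, 0.002, -0.022, -0.001, 0, 0.003, -0.035, 0.005, 0.003, -0.022, -0.001, 0, 0.003, -0.035, 0.005, 0.004, -0.022, -0.001, 0, 0.003, -0.035, 0.005, 0.004, -0.02, -0.001, 0, 0.002, -0.03, 0.005, 0.005, -0.018, -0.001, 0, 0.001, -0.03, 0.005, 0.006, -0.015, -0.001, 0, 0, -0.02, 0.005, 0.006, -0.01, 0, 0, 0, -0.01, 0.005, 0.003, -0.005, 0, 0, 0, 0],
)

```text
clock: 6.35
position: [0.5634, 0.1693, 0.2468]
ee_rot: [0.001, 1.0, 0.024, -0.013]
contact_force: [0.7, -1.2, -1.6]
width: 0.0131
```

```bash
python3 -c "
from h import *
info()
d=save('side','side5');t=save('top','top5')
cv2.imwrite('pics/s5c.png',cv2.resize(d['image'][90:270,140:300,::-1],None,fx=3.3,fy=3.3,interpolation=cv2.INTER_CUBIC))
cv2.imwrite('pics/t5c.png',cv2.resize(t['image'][130:250,140:300,::-1],None,fx=4,fy=4,interpolation=cv2.INTER_CUBIC))
"
```

```text
t 6.35 p [0.5634 0.1693 0.2468] yaw 2.712629242335852 tilt z [-0.0261 -0.0031 -0.9997] F [ 0.6754 -1.1615 -1.6453] M [ 0.0452 -0.0526  0.0251] w 0.013058855152643323
```

View pics/s5c.png

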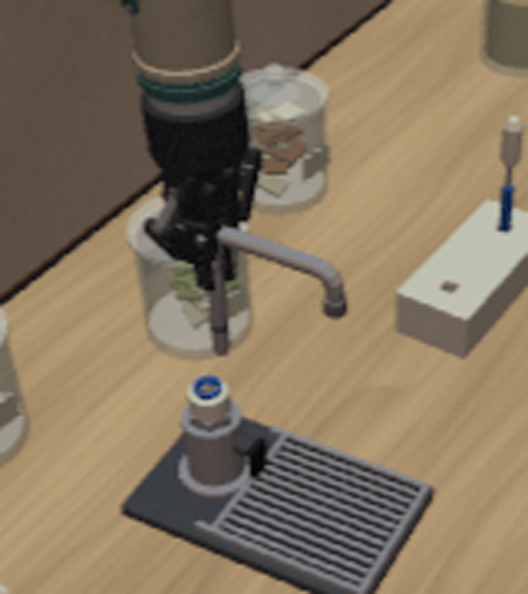

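View pics/t5c.png

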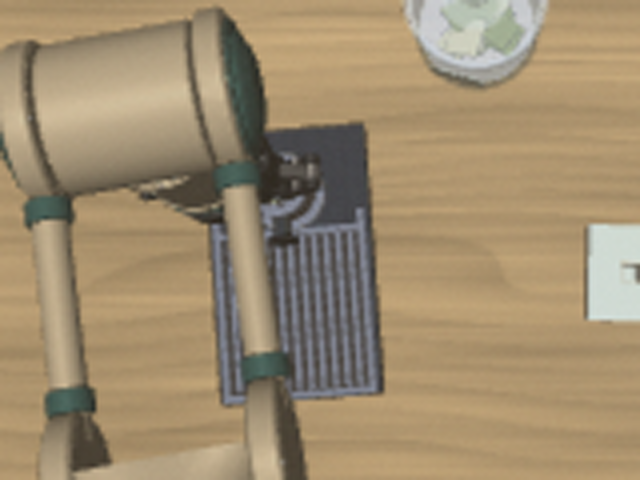

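The side view shows the spout hanging above the collet. In full-image pixels the plain end is at about (207,196) and the blue mouth at (203,207). The forearm hides it in the top view. I'll level the tool first, then measure the leg from the side view.

```bash
python3 -c "
from h import *
plan([0.575,0.176,0.26],down(np.radians(4.2)),1)
"
```

```text
clock 6.45 total dp [0.0116 0.0076 0.0132] rotvec total deg [ 0.117   1.5166 -1.5317]
[ 0.0116 -0.007  -0.0135  0.002   0.0265 -0.0267]
```

Emit:
apply_moves(
  moves=[0.005, 0.003, -0.002, -0.004, 0, 0.008, -0.008, 0.005, 0.003, -0.002, -0.004, 0, 0.008, -0.008, 0.005, 0.003, -0.002, -0.004, 0, 0.006, -0.006, 0.005, 0.001, 0, -0.001, 0, 0, 0, 0.005, 0, 0, 0, 0, 0, 0, 0.005, 0, 0, 0, 0, 0, 0, 0.005, 0, 0, 0, 0, 0, 0, 0.005, 0, 0, 0, 0, 0, 0],
)

```text
clock: 7.12
position: [0.5735, 0.1711, 0.2616]
ee_rot: [0.002, 0.999, 0.033, -0.001]
contact_force: [1.0, -0.9, -1.7]
width: 0.0127
```

```bash
cat > meas.py <<'E'
from h import *
import sys
d=save('side',sys.argv[1]); info(); s,p,R=cur(); P=pts(d)
im=d['image']; h=cv2.cvtColor(im,cv2.COLOR_RGB2HSV)
X=R.as_matrix()
# points in tool frame relative to TCP
L=(P-p)@X; ok=d['range_z']>0
# leg: below tcp, lateral near
m=ok&(L[...,2]>0.008)&(L[...,2]<0.1)&(abs(L[...,0])<.03)&(abs(L[...,1])<.02)&(P[...,2]>0.14)
Q=P[m]; print('leg n',m.sum(),'z',Q[:,2].min(),Q[:,2].max())
C=-d['R'].T@d['t']
# surface points to axis: centreline per row by mean pixel; axis = mean + r*0.785 along ray horiz
vs,us=np.nonzero(m); rows=[]
for v in np.unique(vs):
    u=us[vs==v]; rows.append((v,u.min(),u.max(),P[v,u].mean(0),len(u)))
for r in rows: print(r[0],r[1],r[2],r[3],r[4])
A=np.array([r[3] for r in rows]); k=np.array([r[4] for r in rows]); 
l=cv2.fitLine(A[2:-1].astype(np.float32),cv2.DIST_HUBER,0,.01,.01).ravel(); dr=l[:3]*np.sign(l[2]); print('leg dir',dr,'deg tilt in tool x,y', np.degrees((dr@X)[:2]))
m2=ok&(L[...,0]<-0.025)&(L[...,0]>-0.1)&(abs(L[...,1])<.03)&(L[...,2]<0)&(L[...,2]>-.05)
B=P[m2]; print('arm n',len(B))
l=cv2.fitLine(B.astype(np.float32),cv2.DIST_HUBER,0,.01,.01).ravel(); a=l[:3]*-np.sign(l[0]); print('arm dir',a,'yaw',np.degrees(np.arctan2(-a[1],-a[0])),'pitch deg(z)',np.degrees(a[2]),'mean',B.mean(0))
E
python3 meas.py side6
```

```text
t 7.1667 p [0.5735 0.1711 0.2616] yaw 3.761147719311844 tilt z [-0.0025 -0.0049 -1.    ] F [ 0.8646 -0.545  -1.0364] M [ 0.0112 -0.0239 -0.0354] w 0.012431316660488363
leg n 100 z 0.18376965356577932 0.25297870410064927
173 203 203 [0.569  0.1724 0.253 ] 1
174 201 203 [0.5705 0.1752 0.2509] 3
175 199 203 [0.5727 0.1772 0.2479] 5
176 199 203 [0.5731 0.1772 0.2444] 5
177 199 203 [0.5725 0.1783 0.2419] 5
178 199 204 [0.5736 0.1756 0.2361] 6
179 199 204 [0.5732 0.1765 0.2334] 6
180 199 204 [0.5736 0.1765 0.2297] 6
181 199 204 [0.5746 0.1758 0.2253] 6
182 199 204 [0.5747 0.1762 0.2219] 6
183 199 204 [0.5751 0.1762 0.2183] 6
184 199 204 [0.5746 0.1773 0.2157] 6
185 199 204 [0.5758 0.1765 0.211 ] 6
186 200 204 [0.5747 0.1762 0.2076] 5
187 200 204 [0.575  0.1763 0.204 ] 5
188 200 204 [0.5744 0.1775 0.2015] 5
189 200 204 [0.575  0.1773 0.1974] 5
190 200 204 [0.5758 0.1768 0.1931] 5
191 200 204 [0.5759 0.1772 0.1896] 5
192 201 203 [0.5774 0.1761 0.1843] 3
leg dir [-0.0526  0.      0.9986] deg tilt in tool x,y [-3.1659  0.0751]
arm n 37
arm dir [-0.9967 -0.0804 -0.0061] yaw 4.6120434 pitch deg(z) -0.34960344 mean [0.5015 0.1734 0.3084]
```

Run:
```python
from h import *
d=dict(np.load('pics/side6.npz')); P=pts(d); ok=d['range_z']>0
for v in range(150,200): pass
# all spout points: height>0.17, x between .43 and .60
m=ok&(P[...,2]>0.17)&(P[...,2]<.33)&(P[...,0]<0.555)&(P[...,0]>0.43)&(abs(P[...,1]-.175)<.04)
v,u=np.nonzero(m); Q=P[m]; print(len(Q))
# per column: top edge & mid of the arm
for c in np.unique(u):
    k=u==c; print(c,v[k].min(),v[k].max(),Q[k].mean(0),Q[k][:,2].max())
cv2.imwrite('pics/s6c.png',cv2.resize(d['image'][140:215,180:260,::-1],None,fx=7,fy=7,interpolation=cv2.INTER_CUBIC))
# image predictions: vertical leg at (0.575,0.171) between z=.17 and .25
print([proj(d,[.575,.171,z]) for z in(.18,.21,.24)])
```

```text
289
200 156 156 [0.5539 0.1939 0.3278] 0.32775004252043444
204 157 157 [0.5541 0.179  0.3153] 0.31526041724632253
205 154 159 [0.5527 0.1766 0.3159] 0.3223347172194849
206 154 159 [0.55   0.1759 0.3164] 0.32259196968143744
207 154 159 [0.5468 0.1759 0.3176] 0.32164602986733326
208 154 160 [0.5448 0.1745 0.3159] 0.3202635567491051
209 155 160 [0.5415 0.1749 0.3158] 0.3188222301445911
210 155 160 [0.5386 0.1745 0.3167] 0.320265424654873
211 155 161 [0.536  0.1738 0.3157] 0.3198962879993011
212 156 161 [0.5324 0.1746 0.316 ] 0.31931351850211825
213 156 161 [0.5305 0.173  0.3157] 0.31979174713364633
214 156 162 [0.5274 0.173  0.3153] 0.31915561622107147
215 157 162 [0.524  0.1735 0.3154] 0.31977425468623877
216 157 162 [0.5221 0.1718 0.315 ] 0.3179702151623069
217 157 163 [0.5187 0.1723 0.3151] 0.3195652432466236
218 158 163 [0.5156 0.1725 0.3149] 0.31773120919724834
219 158 163 [0.5127 0.1721 0.3157] 0.3180094590833345
220 158 164 [0.5104 0.1712 0.3145] 0.3183564063789763
221 159 164 [0.5067 0.1721 0.3149] 0.3189452338656313
222 159 164 [0.5045 0.171  0.315 ] 0.31886924655097915
223 159
[... 519 characters left out ...]
31642698756789706
233 163 169 [0.4739 0.168  0.311 ] 0.31720696247843183
234 163 179 [0.4712 0.1685 0.2973] 0.3149320373322274
235 164 180 [0.467  0.1704 0.2965] 0.3150556200517865
236 165 180 [0.4643 0.1701 0.2959] 0.3138608789356749
237 166 181 [0.462  0.1692 0.293 ] 0.3106875513762639
238 167 180 [0.4599 0.1678 0.2929] 0.30969382426008046
239 168 180 [0.4583 0.1658 0.2906] 0.3046266942473333
240 170 180 [0.4572 0.1632 0.2861] 0.2991145286786083
241 175 178 [0.4575 0.1584 0.2778] 0.2832293779489039
[(np.float64(203.9185694594551), np.float64(192.42675338341581)), (np.float64(202.9614744862849), np.float64(184.26131373181101)), (np.float64(201.966612672497), np.float64(175.77366691525336))]
```

View pics/s6c.png

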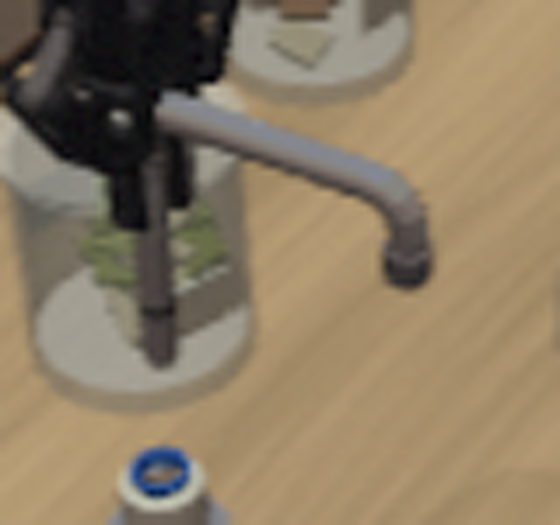

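The three cues agree: the leg top leans about 2.8° towards the arm. Depth of the leg gives 3.0°, the arm droop 2.7°, and the image columns about 2.8°. In the crop, the plain end is at full-image (202.9,191) and the blue ring centre at (202.9,207). I'll refine the ring and work out the levelling turn.

```bash
cat >> h.py <<'E'
def ring(d,bx,f=8):
    l,r,t,b=bx
    im=cv2.resize(np.ascontiguousarray(d['image'][t:b,l:r]),None,fx=f,fy=f,interpolation=cv2.INTER_CUBIC)
    h=cv2.cvtColor(im,cv2.COLOR_RGB2HSV); m=((h[...,0]>100)&(h[...,0]<130)&(h[...,1]>90)).astype(np.uint8)
    cs,_=cv2.findContours(m,cv2.RETR_EXTERNAL,cv2.CHAIN_APPROX_NONE); c=max(cs,key=cv2.contourArea)
    e=cv2.fitEllipse(cv2.convexHull(c)); u=(e[0][0]+.5)/f-.5+l; v=(e[0][1]+.5)/f-.5+t
    return (u,v),[x/f for x in e[1]]
E
python3 - <<'E'
from h import *
for n,bx in(('top0',(195,222,165,188)),('side0',(190,220,197,216)),('side6',(190,220,197,216))):
    d=np.load(f'pics/{n}.npz'); c,s=ring(d,bx); print(n,c,s,plane(d,*c,.128))
# two-ray
a=np.load('pics/top0.npz');b=np.load('pics/side6.npz')
(c1,r1),(c2,r2)=ray(a,*ring(a,(195,222,165,188))[0]),ray(b,*ring(b,(190,220,197,216))[0])
t=np.linalg.lstsq(np.c_[r1,-r2],c2-c1,rcond=None)[0]; print('tri',c1+t[0]*r1,c2+t[1]*r2)
d=b; P=pts(d); ok=d['range_z']>0
# leg end by depth: 
Rt=Ro.from_rotvec([0,.049,0])*down(np.radians(4.2))
plan([0.581,0.177,0.240],Rt,1)
E
```

```text
top0 (206.7716522216797, 174.86987590789795) [7.421639919281006, 7.504925727844238] [0.5844 0.1765 0.128 ]
side0 (202.4667158126831, 206.9586877822876) [6.767800331115723, 8.308854103088379] [0.5798 0.1792 0.128 ]
side6 (202.4550018310547, 206.9600591659546) [6.765510082244873, 8.27287483215332] [0.5798 0.1792 0.128 ]
tri [0.5848 0.1771 0.1241] [0.5828 0.1758 0.1237]
clock 7.1667 total dp [ 0.0075  0.0059 -0.0216] rotvec total deg [ 0.4675 -2.6408 -0.4453]
[ 0.008  -0.0055  0.0216  0.0082 -0.0461 -0.0078]
```

Emit:
apply_moves(
  moves=[0.005, 0.002, -0.001, 0.003, 0.002, -0.011, -0.002, 0.005, 0.002, -0.002, 0.004, 0.002, -0.011, -0.002, 0.005, 0.002, -0.002, 0.004, 0.002, -0.011, -0.002, 0.005, 0.002, -0.001, 0.003, 0.002, -0.011, -0.002, 0.005, 0, 0, 0, 0, 0, 0, 0.005, 0, 0, 0, 0, 0, 0, 0.005, 0, 0, 0, 0, 0, 0, 0.005, 0, 0, 0, 0, 0, 0],
)

```text
clock: 7.83
position: [0.5816, 0.1783, 0.2439]
ee_rot: [-0.001, 0.999, 0.037, -0.027]
contact_force: [0.3, -0.2, -1.1]
width: 0.0127
```

```bash
cat > meas2.py <<'E'
from h import *
import sys
d=save('side',sys.argv[1]); info(); s,p,R=cur(); P=pts(d); ok=d['range_z']>0
m=ok&(P[...,2]>p[2]+.02)&(P[...,2]<p[2]+.075)&(P[...,0]<p[0]-.03)&(P[...,0]>p[0]-.1)&(abs(P[...,1]-p[1])<.03)
v,u=np.nonzero(m); Q=P[m]; A=np.array([Q[u==c].mean(0) for c in np.unique(u)])
k=np.polyfit(A[:,0],A[:,2],1); ky=np.polyfit(A[:,0],A[:,1],1); print('arm pitch deg (pos=droop)',np.degrees(k[0]),'arm yaw',np.degrees(ky[0]),len(A),'arm z at leg',np.polyval(k,p[0]),'rel TCP',np.polyval(k,p[0])-p[2])
m=ok&(P[...,2]<p[2]-.012)&(P[...,2]>p[2]-.074)&(abs(P[...,0]-p[0])<.03)&(abs(P[...,1]-p[1])<.025)
vs,us=np.nonzero(m); A=np.array([np.r_[us[vs==v].mean(),v,P[v,us[vs==v]].mean(0)] for v in np.unique(vs)])
z=A[:,4]; kx=np.polyfit(z,A[:,2],1); ky=np.polyfit(z,A[:,3],1)
print('leg n',len(A),'lean x deg',np.degrees(kx[0]),'lean y',np.degrees(ky[0]),'surface mid',A[:,2:].mean(0),'axis ~',A[:,2:].mean(0)+[.0028,-.0046,0])
# image slope vs vertical
a=np.polyfit(A[:,1],A[:,0],1)[0]; q1=proj(d,[p[0],p[1],z.max()]);q0=proj(d,[p[0],p[1],z.min()])
b=(q1[0]-q0[0])/(q1[1]-q0[1]); print('img slope',a,'vertical',b,'lean deg in image', np.degrees((a-b)*1.0/np.hypot(1,b))*1.0)
try:
  c,sz=ring(d,(190,220,197,218)); print('ring',c,sz,plane(d,*c,.128))
except Exception as e: print(e)
cv2.imwrite('pics/'+sys.argv[1]+'c.png',cv2.resize(d['image'][140:240,170:260,::-1],None,fx=6,fy=6,interpolation=cv2.INTER_CUBIC))
E
python3 meas2.py side7
```

```text
t 7.8833 p [0.5816 0.1783 0.244 ] yaw 4.2659351811008435 tilt z [-0.0546  0.0001 -0.9985] F [ 0.153  -0.0336 -1.2286] M [ 0.0299 -0.0493  0.0224] w 0.012947394125252117
arm pitch deg (pos=droop) 0.3560281755438496 arm yaw 8.062040711430713 27 arm z at leg 0.3003266871239314 rel TCP 0.05632981169330395
leg n 18 lean x deg -0.04533578086759201 lean y -0.2101507484698261 surface mid [0.5803 0.1841 0.2018] axis ~ [0.5831 0.1795 0.2018]
img slope 0.12435500515995745 vertical 0.12562127609956752 lean deg in image -0.07198620734622327
ring (202.46064376831055, 206.96329402923584) [6.774054050445557, 8.292506217956543] [0.5798 0.1792 0.128 ]
```

View pics/side7c.png

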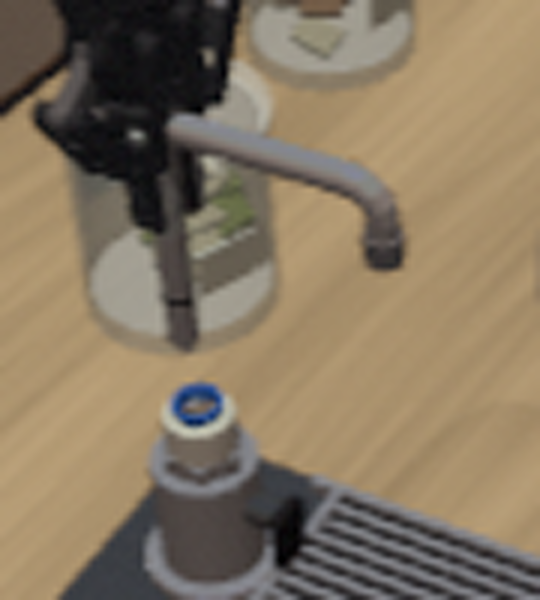

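Run:
```python
from h import *
d=np.load('pics/side7.npz'); P=pts(d)
for ax in ([.583,.1783],[.5816,.1783],[.583,.1795]):
    print(ax,[tuple(np.round(proj(d,[*ax,z]),2)) for z in(.215,.201,.198,.168,.128)])
g=d['image'].astype(int)
for v in range(186,204): print(v,[int(x) for x in g[v,194:209].sum(1)//3], np.round(P[v,200:202,2],3))
```

```text
[0.583, 0.1783] [(np.float64(198.84), np.float64(183.38)), (np.float64(199.33), np.float64(187.25)), (np.float64(199.44), np.float64(188.07)), (np.float64(200.45), np.float64(196.12)), (np.float64(201.75), np.float64(206.38))]
[0.5816, 0.1783] [(np.float64(199.25), np.float64(183.55)), (np.float64(199.74), np.float64(187.42)), (np.float64(199.84), np.float64(188.24)), (np.float64(200.85), np.float64(196.29)), (np.float64(202.14), np.float64(206.55))]
[0.583, 0.1795] [(np.float64(198.57), np.float64(183.62)), (np.float64(199.07), np.float64(187.5)), (np.float64(199.17), np.float64(188.32)), (np.float64(200.2), np.float64(196.36)), (np.float64(201.5), np.float64(206.63))]
186 [156, 156, 124, 78, 71, 70, 65, 67, 88, 93, 93, 92, 92, 91, 91] [0.211 0.21 ]
187 [156, 156, 133, 90, 71, 70, 65, 60, 104, 106, 91, 92, 92, 112, 141] [0.206 0.204]
188 [155, 155, 133, 90, 70, 69, 66, 61, 105, 108, 91, 113, 142, 153, 154] [0.203 0.204]
189 [156, 156, 126, 77, 67, 71, 67, 51, 103, 124, 143, 154, 155, 156, 155] [0.199 0.2  ]
190 [156, 155, 142, 89, 34, 30, 26, 27, 92, 141, 155, 155, 155, 155, 155] [0
[... 507 characters left out ...]
124, 124, 124, 124, 121] [0.175 0.174]
197 [128, 127, 128, 125, 109, 83, 69, 67, 92, 118, 125, 124, 125, 130, 137] [0.171 0.172]
198 [132, 131, 128, 128, 127, 116, 98, 91, 114, 129, 134, 137, 142, 141, 139] [ 0.167 -0.   ]
199 [148, 146, 143, 140, 137, 135, 133, 142, 146, 146, 146, 145, 140, 138, 141] [-0.003 -0.002]
200 [148, 150, 150, 148, 146, 145, 145, 148, 148, 147, 147, 144, 139, 139, 140] [ 0.001 -0.007]
201 [150, 151, 150, 149, 146, 146, 147, 146, 147, 148, 144, 141, 138, 141, 141] [0.    0.001]
202 [150, 149, 148, 145, 146, 147, 148, 148, 148, 144, 139, 138, 141, 141, 140] [-0.    -0.005]
203 [150, 149, 144, 146, 146, 148, 147, 148, 139, 127, 134, 141, 141, 140, 137] [-0.    -0.001]
```

The leg is now vertical, leaning less than 0.3° by every cue. The plain end is at (200.8,197.5). Extended down, the leg meets the mouth plane at about u=201.9, against the ring centre at 202.5, so I'll shift about 1.5 mm in −x and go down to just above the mouth.

Emit:
apply_moves(
  moves=[0.005, -0.0015, 0.0005, 0.003, 0, 0, 0, 0.005, 0, 0, 0.005, 0, 0, 0, 0.005, 0, 0, 0.005, 0, 0, 0, 0.005, 0, 0, 0.005, 0, 0, 0, 0.005, 0.0005, 0, 0.005, 0, 0, 0, 0.005, 0, 0, 0.002, 0, 0, 0, 0.005, 0, 0, 0, 0, 0, 0, 0.005, 0, 0, 0, 0, 0, 0],
)

```text
clock: 8.55
position: [0.578, 0.1775, 0.2167]
ee_rot: [-0.001, 0.999, 0.037, -0.027]
contact_force: [-0.1, 0.0, -0.4]
width: 0.0128
```

```bash
python3 meas2.py side8
python3 - <<'E'
from h import *
s,p,R=cur(); print(R.inv().apply([0,0,-1])); plan([.58,.178,.209],Ro.from_rotvec([0,.0546,0])*down(np.radians(4.2)),1)
E
```

```text
t 8.6 p [0.578  0.1775 0.2167] yaw 4.267719708982824 tilt z [-0.0546 -0.     -0.9985] F [-0.4531 -0.0646 -1.7291] M [ 0.0283 -0.19   -0.0513] w 0.01263610345426632
arm pitch deg (pos=droop) 0.07506219419386245 arm yaw 8.404205369790965 26 arm z at leg 0.2729865140260837 rel TCP 0.05624042543940025
leg n 17 lean x deg -0.7309183995078388 lean y -2.140513553143813 surface mid [0.5762 0.1831 0.1752] axis ~ [0.579  0.1785 0.1752]
img slope 0.07598039215686479 vertical 0.1228286771986889 lean deg in image -2.6641871038482567
ring (202.46749782562256, 206.96625995635986) [6.733428955078125, 8.275957107543945] [0.5798 0.1792 0.128 ]
[0.0545 0.004  0.9985]
clock 8.6 total dp [ 0.002   0.0005 -0.0077] rotvec total deg [0.0016 0.0044 0.0614]
[ 0.0024 -0.0004  0.0076  0.      0.0001  0.0011]
```

View pics/side8c.png

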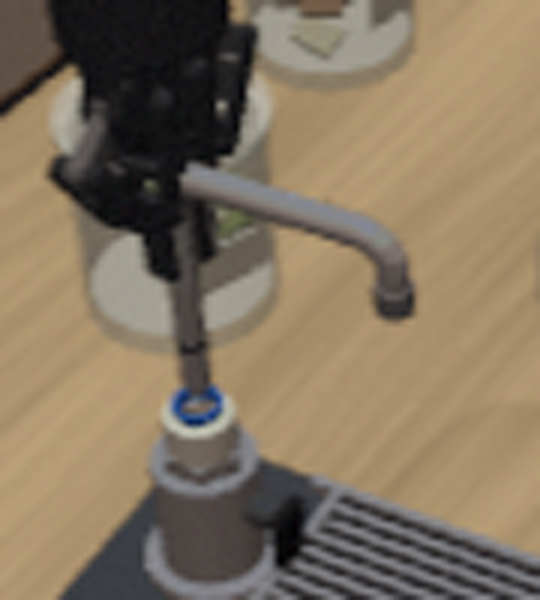

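Run:
```python
from h import *
d=np.load('pics/side8.npz')
g=d['image'].astype(int)
for v in range(188,213): print(v,[int(x) for x in g[v,194:213].sum(1)//3],'|',[int(x) for x in (g[v,196:210,2]-g[v,196:210,0])])
for ax in ([.578,.1775],[.579,.1775],[.58,.1775]):
    print(ax,[tuple(np.round(proj(d,[*ax,z]),2)) for z in(.1715,.141,.128)])
```

```text
188 [156, 156, 156, 136, 95, 70, 74, 70, 62, 75, 88, 113, 142, 153, 154, 154, 154, 153, 153] | [-16, -17, -14, -11, -10, -11, -8, -16, -19, -20, -18, -17, -17, -17]
189 [156, 157, 156, 143, 102, 70, 71, 69, 64, 78, 135, 152, 155, 156, 155, 155, 153, 154, 154] | [-16, -15, -13, -11, -12, -10, -8, -13, -16, -17, -17, -16, -18, -18]
190 [157, 156, 157, 156, 119, 72, 73, 69, 64, 92, 140, 156, 156, 156, 154, 155, 155, 154, 146] | [-16, -17, -16, -11, -10, -11, -9, -12, -16, -16, -19, -17, -16, -17]
191 [156, 156, 158, 159, 120, 69, 72, 71, 64, 93, 142, 156, 156, 155, 155, 155, 154, 146, 127] | [-18, -17, -15, -11, -12, -11, -11, -13, -16, -17, -17, -17, -16, -17]
192 [157, 157, 157, 158, 127, 80, 71, 70, 66, 77, 137, 156, 155, 155, 155, 156, 146, 128, 118] | [-16, -18, -15, -11, -10, -11, -11, -12, -16, -18, -17, -16, -17, -16]
193 [157, 157, 159, 158, 134, 90, 73, 71, 66, 61, 134, 155, 155, 156, 148, 133, 123, 119, 117] | [-17, -17, -16, -12, -10, -12, -10, -9, -16, -17, -17, -15, -21, -30]
194 [158, 158, 158, 158, 134, 90, 71, 71, 66, 57, 133, 151, 144, 132, 124, 122, 119, 115, 123] | [
[... 2744 characters left out ...]
 174, 132, 86, 96, 129, 145, 142] | [-56, -32, -18, -15, -14, -9, -2, -11, -14, -14, -17, -20, -18, -9]
212 [142, 138, 138, 115, 102, 132, 167, 178, 179, 174, 168, 140, 106, 93, 85, 84, 122, 139, 140] | [-42, -25, -20, -20, -18, -16, -16, -18, -19, -19, -20, -19, -18, -12]
[0.578, 0.1775] [(np.float64(201.94), np.float64(195.64)), (np.float64(202.91), np.float64(203.55)), (np.float64(203.31), np.float64(206.83))]
[0.579, 0.1775] [(np.float64(201.65), np.float64(195.52)), (np.float64(202.63), np.float64(203.43)), (np.float64(203.03), np.float64(206.71))]
[0.58, 0.1775] [(np.float64(201.37), np.float64(195.4)), (np.float64(202.35), np.float64(203.31)), (np.float64(202.75), np.float64(206.59))]
```

The plain end now stands just above the ring. The leg extends to u≈202.9 at the mouth plane, and the ring centre is at 202.46, so it needs about +1.4 mm in x; y agrees. I'll correct that and enter the mouth.

Emit:
apply_moves(
  moves=[0.005, 0.0008, 0, 0, 0, 0, 0, 0.005, 0.0006, 0, 0.001, 0, 0, 0, 0.005, 0.0002, 0, 0.003, 0, 0, 0, 0.005, 0.0002, 0, 0.003, 0, 0, 0, 0.005, 0.0002, 0, 0.003, 0, 0, 0, 0.005, 0.0002, 0, 0.002, 0, 0, 0, 0.005, 0.0001, 0, 0.001, 0, 0, 0, 0.005, 0, 0, 0, 0, 0, 0],
)

```text
clock: 9.27
position: [0.5804, 0.1777, 0.2029]
ee_rot: [-0.001, 0.999, 0.037, -0.027]
contact_force: [0.9, -0.2, -1.4]
width: 0.0129
```

Run:
```python
from h import *
info(); plan([.5795,.1775,.199],Ro.from_rotvec([0,.0546,0])*down(np.radians(4.2)),1)
```

```text
t 9.2667 p [0.5804 0.1777 0.2029] yaw 4.267627960391666 tilt z [-0.0531  0.0002 -0.9986] F [ 0.8836 -0.2033 -1.3613] M [ 0.017  -0.0499  0.014 ] w 0.012933617033856634
clock 9.2667 total dp [-0.0009 -0.0002 -0.0039] rotvec total deg [-0.0062 -0.0878  0.0617]
[-0.0007  0.0002  0.0039 -0.0001 -0.0015  0.0011]
```

Emit:
apply_moves(
  moves=[0.005, -0.0005, 0.0001, 0.001, 0, -0.001, 0, 0.005, 0, 0, 0.001, 0, 0, 0, 0.005, 0.0001, 0, 0.001, 0, 0, 0, 0.005, 0.0001, 0, 0.001, 0, 0, 0, 0.005, 0.0001, 0, 0.001, 0, 0, 0, 0.005, 0.0001, 0, 0.001, 0, 0, 0, 0.005, 0, 0, 0, 0, 0, 0, 0.005, 0, 0, 0, 0, 0, 0],
)

```text
clock: 9.93
position: [0.5803, 0.1774, 0.1966]
ee_rot: [-0.001, 0.999, 0.037, -0.027]
contact_force: [-0.1, -0.1, -0.5]
width: 0.013
```

Run:
```python
from h import *
info(); d=save('side','side9')
cv2.imwrite('pics/side9c.png',cv2.resize(d['image'][140:240,170:260,::-1],None,fx=6,fy=6,interpolation=cv2.INTER_CUBIC))
```

```text
t 9.9333 p [0.5803 0.1774 0.1966] yaw 4.270444366277865 tilt z [-0.0533 -0.0004 -0.9986] F [-0.1061 -0.0815 -0.4922] M [ 0.0001 -0.0841 -0.0295] w 0.012972983344831025
```

View pics/side9c.png

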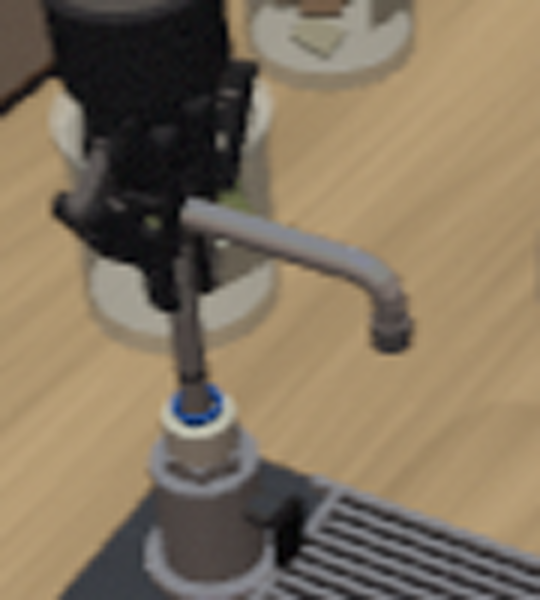

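The tube end is inside the blue ring and centred at about full-image (202.5,207), with no side force. I'll go on down slowly through the grip teeth.

Emit:
apply_moves(
  moves=[0.005, 0, 0, 0.0015, 0, 0, 0, 0.005, 0, 0, 0.0015, 0, 0, 0, 0.005, 0, 0, 0.0015, 0, 0, 0, 0.005, 0.0001, 0, 0.0015, 0, 0, 0, 0.005, 0, 0, 0.0015, 0, 0, 0, 0.005, 0.0001, 0, 0.0015, 0, 0, 0, 0.005, 0, 0, 0.001, 0, 0, 0, 0.005, 0, 0, 0.001, 0, 0, 0],
  newtons=120,
)

```text
clock: 10.65
position: [0.581, 0.1764, 0.1876]
ee_rot: [-0.0, 0.999, 0.037, -0.024]
contact_force: [-0.2, -1.0, 2.7]
width: 0.0124
```

```bash
python3 -c "
from h import *
info()"
```

```text
t 10.65 p [0.581  0.1764 0.1876] yaw 4.259647072357507 tilt z [-0.0488 -0.0018 -0.9988] F [-0.2246 -1.0289  2.7238] M [-0.2164  0.0355  0.0712] w 0.012409093982237161
```

Emit:
apply_moves(
  moves=[0.005, 0, 0, 0.001, 0, 0, 0, 0.005, 0, 0, 0.001, 0, 0, 0, 0.005, 0, 0, 0.0015, 0, 0, 0, 0.005, 0, 0, 0.0015, 0, 0, 0, 0.005, 0, 0, 0.0015, 0, 0, 0, 0.005, 0, 0, 0.0015, 0, 0, 0, 0.005, 0, 0, 0.0015, 0, 0, 0, 0.005, 0, 0, 0.0015, 0, 0, 0],
)

```text
clock: 11.32
position: [0.5812, 0.1762, 0.1791]
ee_rot: [0.0, 0.999, 0.037, -0.023]
contact_force: [-1.6, -1.7, 11.9]
width: 0.0129
```

```bash
python3 -c "
from h import *
info()"
```

```text
t 11.3167 p [0.5812 0.1762 0.1791] yaw 4.256689516652945 tilt z [-0.0451 -0.0019 -0.999 ] F [-1.6175 -1.7056 11.8766] M [-0.3592  0.5751 -0.0348] w 0.012900060232221743
```

Emit:
apply_moves(
  moves=[0.005, -0.0001, 0, 0.001, 0, -0.002, 0, 0.005, -0.0001, 0, 0.0015, 0, -0.002, 0, 0.005, 0, 0, 0.0015, 0, -0.002, 0, 0.005, 0, 0, 0.0015, 0, -0.002, 0, 0.005, 0, 0, 0.0015, 0, -0.001, 0, 0.005, 0, 0, 0.001, 0, -0.001, 0, 0.005, 0, 0, 0.001, 0, 0, 0, 0.005, 0, 0, 0.001, 0, 0, 0],
)

```text
clock: 11.98
position: [0.5812, 0.1761, 0.1789]
ee_rot: [-0.0, 0.999, 0.037, -0.023]
contact_force: [-0.9, -0.9, 8.7]
width: 0.0126
```

```bash
python3 -c "
from h import *
info()"
```

```text
t 11.9833 p [0.5812 0.1761 0.1789] yaw 4.213951195399339 tilt z [-0.0469 -0.0017 -0.9989] F [-0.9065 -0.9288  8.7181] M [-0.3624  0.2942 -0.0199] w 0.012622380865378818
```

Emit:
apply_moves(
  moves=[0.005, 0, 0, 0.002, 0, -0.002, 0, 0.005, 0, 0, 0.0025, 0, -0.002, 0, 0.005, 0, 0, 0.0025, 0, -0.002, 0, 0.005, 0, 0, 0.0025, 0, -0.002, 0, 0.005, 0, 0, 0.001, 0, 0, 0, 0.005, 0, 0, 0.001, 0, 0, 0, 0.005, 0, 0, 0.001, 0, 0, 0, 0.005, 0, 0, 0.001, 0, 0, 0],
)

```text
clock: 12.65
position: [0.581, 0.176, 0.1753]
ee_rot: [-0.0, 0.999, 0.037, -0.023]
contact_force: [-1.7, -1.7, 7.7]
width: 0.0125
```

```bash
python3 -c "
from h import *
info()"
```

```text
t 12.65 p [0.581  0.176  0.1753] yaw 4.189030007667725 tilt z [-0.0468 -0.0013 -0.9989] F [-1.7415 -1.6847  7.6532] M [-0.2977  0.3054 -0.0094] w 0.01253327165489041
```

Emit:
apply_moves(
  moves=[0.005, 0, 0, 0.0015, 0, -0.001, 0, 0.005, 0, 0, 0.0015, 0, -0.001, 0, 0.005, 0, 0, 0.0015, 0, -0.001, 0, 0.005, 0, 0, 0.0015, 0, -0.001, 0, 0.005, 0, 0, 0.001, 0, 0, 0, 0.005, 0, 0, 0.001, 0, 0, 0, 0.005, 0, 0, 0.001, 0, 0, 0, 0.005, 0, 0, 0.001, 0, 0, 0],
)

```text
clock: 13.32
position: [0.5809, 0.176, 0.173]
ee_rot: [-0.0, 0.999, 0.036, -0.022]
contact_force: [-0.8, -1.1, 9.7]
width: 0.0127
```

```bash
python3 -c "
from h import *
info()"
```

```text
t 13.3167 p [0.5809 0.176  0.173 ] yaw 4.16535108071441 tilt z [-0.0446 -0.0008 -0.999 ] F [-0.7687 -1.1265  9.6731] M [-0.2968  0.4012 -0.0155] w 0.012717151370602931
```

```bash
python3 meas2.py side10
python3 - <<'E'
from h import *
d=np.load('pics/side10.npz'); g=d['image'].astype(int)
for v in range(190,210): print(v,[int(x) for x in g[v,194:213].sum(1)//3])
E
```

```text
t 13.3667 p [0.5809 0.176  0.1729] yaw 4.167582869326151 tilt z [-0.0446 -0.0007 -0.999 ] F [-3.0749 -1.9772  8.7013] M [-0.347   0.409  -0.0034] w 0.012904090400090792
arm pitch deg (pos=droop) -0.5857261323911829 arm yaw 7.006882557335422 25 arm z at leg 0.22834894574691827 rel TCP 0.055422015490317944
leg n 20 lean x deg 6.493515325092165 lean y -11.07775988554494 surface mid [0.5773 0.1837 0.1266] axis ~ [0.5801 0.1791 0.1266]
img slope 0.06719070403281086 vertical 0.12382204722534196 lean deg in image -3.220145380934658
ring (202.48922538757324, 207.01158905029297) [6.65704870223999, 8.200308799743652] [0.5796 0.1793 0.128 ]
190 [13, 17, 18, 16, 16, 25, 65, 71, 52, 24, 17, 29, 56, 133, 154, 154, 155, 154, 146]
191 [112, 38, 22, 23, 20, 15, 62, 73, 57, 37, 21, 16, 54, 133, 155, 155, 155, 145, 128]
192 [127, 63, 23, 25, 19, 20, 63, 73, 61, 38, 22, 16, 55, 119, 149, 155, 146, 128, 117]
193 [128, 64, 24, 23, 19, 15, 43, 67, 57, 39, 23, 11, 47, 133, 147, 132, 124, 119, 116]
194 [156, 108, 22, 20, 19, 24, 40, 66, 64, 39, 21, 19, 84, 120, 125, 122, 120, 118, 123]
195 [142, 100, 25, 24,
[... 684 characters left out ...]
3, 86, 127, 141, 141, 140, 138, 137, 135, 133]
203 [150, 149, 146, 146, 147, 119, 79, 72, 69, 65, 87, 128, 142, 141, 139, 138, 136, 134, 134]
204 [149, 145, 146, 147, 148, 127, 87, 71, 69, 66, 67, 98, 134, 138, 139, 136, 133, 133, 133]
205 [146, 146, 148, 147, 142, 112, 78, 70, 69, 67, 64, 79, 118, 143, 141, 134, 133, 133, 134]
206 [146, 148, 147, 153, 142, 99, 73, 69, 69, 66, 60, 55, 87, 166, 160, 134, 133, 134, 136]
207 [147, 148, 148, 166, 146, 80, 68, 70, 71, 66, 48, 88, 103, 166, 170, 144, 134, 136, 138]
208 [148, 149, 154, 176, 149, 87, 63, 32, 42, 31, 41, 80, 89, 162, 173, 147, 137, 138, 141]
209 [149, 147, 151, 176, 168, 117, 82, 78, 72, 83, 85, 66, 130, 175, 159, 135, 138, 142, 144]
```

View pics/side10c.png

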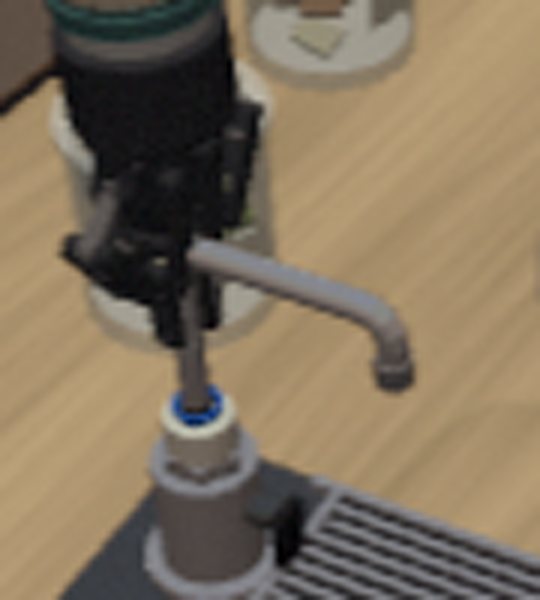

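The black band sits at the ring, with its dark row at (202,208), so the tube is about 31 mm in. No slip shows, and the arm is within about 0.6° of level. This is short of the stop, so I'll ease the small side load and keep going.

Emit:
apply_moves(
  moves=[0.005, -0.0003, 0.0003, 0.0015, 0, 0, 0, 0.005, -0.0002, 0.0002, 0.002, 0, 0, 0, 0.005, 0, 0, 0.002, 0, 0, 0, 0.005, 0, 0, 0.0015, 0, 0, 0, 0.005, 0, 0, 0.0012, 0, 0, 0, 0.005, 0, 0, 0.0012, 0, 0, 0, 0.005, 0, 0, 0.001, 0, 0, 0, 0.005, 0, 0, 0.001, 0, 0, 0],
)

```text
clock: 14.03
position: [0.5804, 0.1758, 0.1702]
ee_rot: [-0.001, 0.999, 0.036, -0.019]
contact_force: [-2.1, -2.0, 7.6]
width: 0.0122
```

```bash
python3 -c "
from h import *
info()"
```

```text
t 14.0333 p [0.5804 0.1758 0.1702] yaw 4.142782571049571 tilt z [-0.0372  0.001  -0.9993] F [-2.1171 -2.0251  7.6451] M [-0.2482  0.2635 -0.0307] w 0.01217966732357956
```

Emit:
apply_moves(
  moves=[0.005, -0.0001, 0.0001, 0.0015, 0, -0.003, 0, 0.005, -0.0001, 0.0001, 0.0015, 0, -0.003, 0, 0.005, 0, 0, 0.0015, 0, -0.003, 0, 0.005, 0, 0, 0.0015, 0, -0.003, 0, 0.005, 0, 0, 0.0012, 0, -0.002, 0, 0.005, 0, 0, 0.0012, 0, -0.002, 0, 0.005, 0, 0, 0.0012, 0, -0.001, 0, 0.005, 0, 0, 0.0012, 0, 0, 0],
)

```text
clock: 14.7
position: [0.581, 0.1757, 0.1696]
ee_rot: [-0.001, 0.999, 0.036, -0.022]
contact_force: [-2.5, -1.5, 10.5]
width: 0.0127
```

```bash
python3 -c "
from h import *
info()"
```

```text
t 14.7 p [0.581  0.1757 0.1696] yaw 4.121070889389824 tilt z [-0.0451  0.0013 -0.999 ] F [-2.5174 -1.5112 10.4537] M [-0.3517  0.4579 -0.0137] w 0.012691754594792843
```

Emit:
apply_moves(
  moves=[0.005, -0.0001, 0.0001, 0.0015, 0, -0.001, 0, 0.005, -0.0001, 0, 0.002, 0, -0.001, 0, 0.005, 0, 0, 0.002, 0, -0.001, 0, 0.005, 0, 0, 0.002, 0, -0.001, 0, 0.005, 0, 0, 0.002, 0, -0.001, 0, 0.005, 0, 0, 0.002, 0, -0.001, 0, 0.005, 0, 0, 0.002, 0, -0.001, 0, 0.005, 0, 0, 0.002, 0, -0.001, 0],
)

```text
clock: 15.37
position: [0.5809, 0.1757, 0.1695]
ee_rot: [-0.002, 0.999, 0.036, -0.021]
contact_force: [-2.9, -1.3, 13.1]
width: 0.0124
```

```bash
python3 -c "
from h import *
info()"
```

```text
t 15.3667 p [0.5809 0.1757 0.1695] yaw 4.111697190655722 tilt z [-0.0414  0.0024 -0.9991] F [-2.8967 -1.2508 13.1148] M [-0.3661  0.6569 -0.0693] w 0.012407243706540127
```

Eight rows of 2 mm moved it only 0.1 mm at 13 N, so this may be the stop at about 35 mm. I'll press a little harder to tell the stop from drag and to seat the tube.

Emit:
apply_moves(
  moves=[0.005, -0.0001, 0.0001, 0.002, 0, -0.001, 0, 0.005, -0.0001, 0, 0.0025, 0, -0.001, 0, 0.005, 0, 0, 0.0025, 0, -0.001, 0, 0.005, 0, 0, 0.0025, 0, -0.001, 0, 0.005, 0, 0, 0.003, 0, -0.001, 0, 0.005, 0, 0, 0.003, 0, -0.001, 0, 0.005, 0, 0, 0.003, 0, -0.001, 0, 0.005, 0, 0, 0.003, 0, -0.001, 0],
)

```text
clock: 16.03
position: [0.5807, 0.1757, 0.1694]
ee_rot: [-0.003, 0.999, 0.036, -0.017]
contact_force: [-3.4, -2.3, 17.5]
width: 0.0122
```

```bash
python3 meas2.py side11 | head -2
python3 - <<'E'
from h import *
d=np.load('pics/side11.npz'); g=d['image'].astype(int)
for v in range(198,211): print(v,[int(x) for x in g[v,194:213].sum(1)//3])
E
```

```text
t 16.0833 p [0.5806 0.1757 0.1694] yaw 4.113571668662472 tilt z [-0.034   0.0038 -0.9994] F [-3.3991 -1.9112 17.5134] M [-0.4271  0.9239  0.0169] w 0.012630047414180908
arm pitch deg (pos=droop) -0.4339076180803325 arm yaw 7.876980851129344 26 arm z at leg 0.22448702109576102 rel TCP 0.05506248766898711
198 [133, 129, 111, 85, 52, 22, 17, 52, 70, 59, 102, 131, 141, 141, 139, 140, 142, 142, 140]
199 [149, 147, 142, 137, 135, 101, 67, 76, 71, 62, 108, 138, 142, 140, 140, 141, 141, 141, 138]
200 [148, 150, 150, 149, 146, 111, 71, 73, 68, 62, 91, 130, 141, 140, 140, 142, 141, 138, 136]
201 [151, 151, 151, 148, 145, 111, 71, 72, 68, 63, 88, 126, 140, 141, 141, 140, 139, 135, 134]
202 [151, 149, 149, 145, 146, 119, 80, 73, 70, 65, 86, 126, 141, 141, 140, 138, 136, 135, 133]
203 [151, 148, 146, 146, 148, 127, 88, 72, 71, 64, 73, 123, 141, 140, 138, 138, 137, 134, 134]
204 [148, 145, 147, 148, 149, 128, 90, 69, 70, 65, 65, 97, 133, 137, 138, 137, 133, 134, 134]
205 [145, 146, 147, 147, 142, 113, 76, 72, 71, 67, 58, 77, 119, 144, 140, 132, 133, 133, 133]
206 [147, 147, 148, 153, 143, 96, 70, 72, 70, 66, 59, 54, 86, 166, 161, 134, 132, 134, 136]
207 [146, 147, 148, 166, 146, 80, 68, 70, 71, 67, 58, 63, 85, 166, 171, 144, 134, 137, 138]
208 [147, 148, 153, 176, 148, 89, 67, 62, 70, 67, 71, 83, 86, 162, 172, 148, 136, 138, 141]
209 [148, 148, 151, 177, 167, 117, 82, 87, 87, 89, 87, 65, 129, 175, 159, 135, 138, 141, 144]
210 [148, 146, 135, 164, 183, 167, 112, 48, 49, 47, 101, 142, 174, 175, 128, 110, 136, 144, 146]
```

View pics/side11c.png

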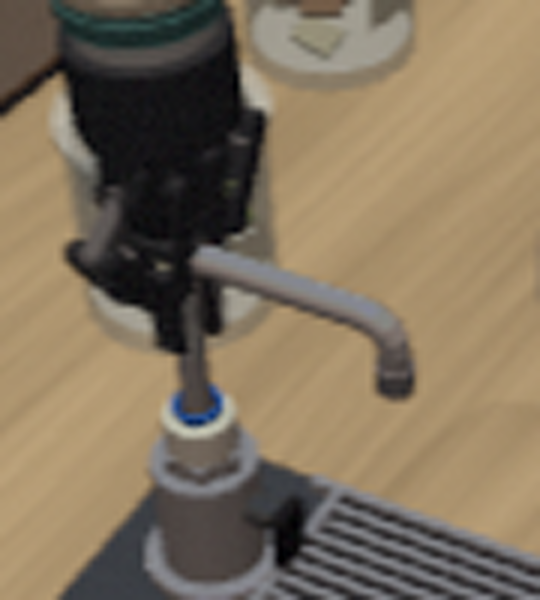

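The band has gone inside the collet; only steel shows at the ring (202,207). At 17.5 N it did not move further (0.1 mm), so this is the hard stop. Arm height gives a depth of about 36 mm. Next I'll draw it up gently until the collet stops.

Emit:
apply_moves(
  moves=[0.005, 0, 0, 0, 0, 0, 0, 0.005, 0, 0, -0.0005, 0, -0.001, 0, 0.005, 0, 0, -0.001, 0, -0.001, 0, 0.005, 0, 0, -0.001, 0, -0.001, 0, 0.005, 0, 0, -0.001, 0, -0.001, 0, 0.005, 0, 0, -0.001, 0, -0.001, 0, 0.005, 0, 0, -0.001, 0, 0, 0, 0.005, 0, 0, -0.001, 0, 0, 0],
)

```text
clock: 16.75
position: [0.5804, 0.1756, 0.1701]
ee_rot: [-0.002, 0.999, 0.036, -0.022]
contact_force: [1.8, -1.3, -6.5]
width: 0.0124
```

```bash
python3 -c "
from h import *
info()"
```

```text
t 16.75 p [0.5804 0.1756 0.1701] yaw 4.088026558995283 tilt z [-0.0444  0.0029 -0.999 ] F [ 1.828  -1.3495 -6.5033] M [-0.1211 -0.4857 -0.0149] w 0.012391304386280649
```

Emit:
apply_moves(
  moves=[0.005, 0, 0, -0.0012, 0, 0, 0, 0.005, 0, 0, -0.0012, 0, 0, 0, 0.005, 0, 0, -0.0015, 0, 0, 0, 0.005, 0, 0, -0.0015, 0, 0, 0, 0.005, 0, 0, -0.0015, 0, 0, 0, 0.005, 0, 0, -0.0015, 0, 0, 0, 0.005, 0, 0, -0.0015, 0, 0, 0, 0.005, 0, 0, -0.0015, 0, 0, 0],
)

```text
clock: 17.42
position: [0.5803, 0.1756, 0.1737]
ee_rot: [-0.002, 0.999, 0.035, -0.026]
contact_force: [4.2, -0.5, -20.8]
width: 0.0127
```

```bash
python3 -c "
from h import *
info()"
```

```text
t 17.4167 p [0.5803 0.1756 0.1737] yaw 4.0627628825615325 tilt z [-0.0518  0.002  -0.9987] F [  4.2189  -0.5245 -20.7758] M [ 0.0194 -1.2803 -0.0466] w 0.012706382110649658
```

The TCP has risen 4.3 mm and the pull went up sharply to 21 N, so the collet seems to be at its stop. I'll check the ring height.

```bash
python3 meas2.py side12
python3 - <<'E'
from h import *
for n in('side11','side12'):
    d=np.load(f'pics/{n}.npz'); c,s=ring(d,(190,220,197,216)); print(n,c,s)
d=np.load('pics/side0.npz'); print(proj(d,[.581,.1775,.128]),proj(d,[.581,.1775,.131]))
E
```

```text
t 17.4667 p [0.5803 0.1755 0.1738] yaw 4.065248945842127 tilt z [-0.0518  0.002  -0.9987] F [  4.4016   0.2442 -20.9712] M [ 0.0399 -1.2505 -0.0062] w 0.012473780338901034
arm pitch deg (pos=droop) -0.08135646310191796 arm yaw 6.572470205535578 25 arm z at leg 0.2291544609428801 rel TCP 0.0553721205111708
leg n 19 lean x deg 6.890015376176481 lean y -10.541006839661854 surface mid [0.5778 0.1833 0.1281] axis ~ [0.5806 0.1787 0.1281]
img slope 0.08261208576998125 vertical 0.12321146271155949 lean deg in image -2.308714586591176
ring (202.47908306121826, 206.54037761688232) [7.438048839569092, 8.411572456359863] [0.5808 0.1778 0.128 ]
side11 (202.50082874298096, 206.96809577941895) [6.809930324554443, 8.195448875427246]
side12 (202.47908306121826, 206.54037761688232) [7.438048839569092, 8.411572456359863]
(np.float64(202.47541379824733), np.float64(206.46382259205004)) (np.float64(202.38152993637527), np.float64(205.7114451374556))
```

View pics/side12c.png

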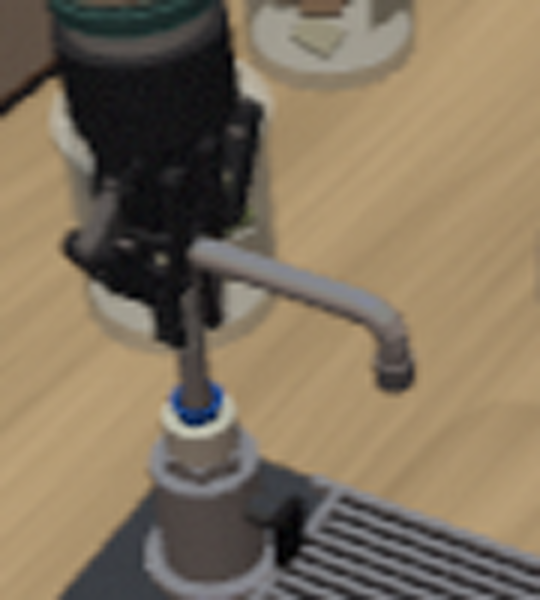

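The blue collet stands higher: its top edge is up about 0.74 px, which is about 3 mm, while the white barrel is unchanged. So it is out at its stop. I'll relax the pull before opening.

Emit:
apply_moves(
  moves=[0.005, 0, 0, 0, 0, 0, 0, 0.005, 0, 0, 0, 0, 0, 0, 0.005, 0, 0, 0, 0, 0, 0, 0.005, 0, 0, 0, 0, 0, 0, 0.005, 0, 0, 0, 0, 0, 0, 0.005, 0, 0, 0, 0, 0, 0, 0.005, 0, 0, 0, 0, 0, 0, 0.005, 0, 0, 0, 0, 0, 0],
)

```text
clock: 18.13
position: [0.5804, 0.1756, 0.1736]
ee_rot: [-0.002, 0.999, 0.035, -0.026]
contact_force: [3.4, -0.1, -16.1]
width: 0.0125
```

```bash
python3 -c "
from h import *
info()"
```

```text
t 18.1333 p [0.5804 0.1756 0.1736] yaw 4.062974238880028 tilt z [-0.0519  0.002  -0.9987] F [  3.4112  -0.1333 -16.1046] M [-0.0127 -1.0354 -0.0258] w 0.012530767750905334
```

Emit:
apply_moves(
  moves=[0.005, 0.0001, 0, 0.0003, 0, 0, 0, 0.005, 0.0001, 0, 0.0003, 0, 0, 0, 0.005, 0.0001, 0, 0.0003, 0, 0, 0, 0.005, 0.0001, 0, 0.0003, 0, 0, 0, 0.005, 0, 0, 0, 0, 0, 0, 0.005, 0, 0, 0, 0, 0, 0, 0.005, 0, 0, 0, 0, 0, 0, 0.005, 0, 0, 0, 0, 0, 0],
)

```text
clock: 18.8
position: [0.5805, 0.1756, 0.1735]
ee_rot: [-0.002, 0.999, 0.035, -0.026]
contact_force: [3.6, 0.4, -14.7]
width: 0.0127
```

```bash
python3 -c "
from h import *
info()"
```

```text
t 18.8 p [0.5805 0.1756 0.1735] yaw 4.061843595707944 tilt z [-0.0515  0.0021 -0.9987] F [  3.5866   0.363  -14.6582] M [ 0.0294 -0.8813  0.0045] w 0.012707063788682894
```

Emit:
apply_moves(
  moves=[0.005, 0.0001, 0, 0.0008, 0, 0, 0, 0.005, 0.0001, 0, 0.0008, 0, 0, 0, 0.005, 0.0001, 0, 0.0008, 0, 0, 0, 0.005, 0, 0, 0.0008, 0, 0, 0, 0.005, 0, 0, 0.0008, 0, 0, 0, 0.005, 0, 0, 0.0005, 0, 0, 0, 0.005, 0, 0, 0.0005, 0, 0, 0, 0.005, 0, 0, 0.0005, 0, 0, 0],
)

```text
clock: 19.47
position: [0.5806, 0.1756, 0.1732]
ee_rot: [-0.002, 0.999, 0.035, -0.024]
contact_force: [0.8, 0.0, -5.1]
width: 0.0122
```

```bash
python3 -c "
from h import *
info()"
```

```text
t 19.4667 p [0.5806 0.1756 0.1732] yaw 4.077118938693361 tilt z [-0.0477  0.0025 -0.9989] F [ 0.7695  0.023  -5.1051] M [-0.1531 -0.3228 -0.0893] w 0.012210825638631812
```

The pull is down to 5 N with the side load gone. I'll open straight away with the arm still.

Emit:
apply_moves(
  moves=[0.02, 0, 0, 0, 0, 0, 0, 0.03, 0, 0, 0, 0, 0, 0, 0.045, 0, 0, 0, 0, 0, 0, 0.06, 0, 0, 0, 0, 0, 0, 0.085, 0, 0, 0, 0, 0, 0, 0.085, 0, 0, 0, 0, 0, 0, 0.085, 0, 0, 0, 0, 0, 0, 0.085, 0, 0, 0, 0, 0, 0],
  newtons=40,
)

```text
clock: 20.13
position: [0.5809, 0.1773, 0.1792]
ee_rot: [-0.004, 0.999, 0.036, -0.021]
contact_force: [-0.4, 0.3, -0.4]
width: 0.0854
```

```bash
python3 meas2.py side13; python3 -c "
from h import *
plan([.5816,.1757,.33],Ro.from_rotvec([0,.0,0])*down(np.radians(4.1)),8)"
```

```text
t 20.1833 p [0.5809 0.1773 0.1792] yaw 4.117259970394686 tilt z [-0.0427  0.0063 -0.9991] F [-0.1759 -0.5771  0.2757] M [-0.0123 -0.0064 -0.0054] w 0.08513297598234053
arm pitch deg (pos=droop) 1.0647279555601619 arm yaw 7.428758663067954 26 arm z at leg 0.22865990642781925 rel TCP 0.04949410875134483
leg n 20 lean x deg 3.8929042809116754 lean y -9.37274013449144 surface mid [0.5776 0.183  0.1338] axis ~ [0.5804 0.1784 0.1338]
img slope 0.04906015037593981 vertical 0.12462344282186422 lean deg in image -4.296223952144113
ring (202.45735359191895, 206.5605869293213) [7.463660717010498, 8.450349807739258] [0.5808 0.1779 0.128 ]
clock 20.1833 total dp [ 0.0007 -0.0016  0.1508] rotvec total deg [-0.5382  2.4163  0.0059]
[-0.0007  0.     -0.0188 -0.0012  0.0053  0.    ]
[-0.0006  0.0001 -0.0188 -0.0012  0.0053  0.    ]
[-0.0005  0.0001 -0.0188 -0.0012  0.0053  0.    ]
[-0.0004  0.0001 -0.0189 -0.0012  0.0053  0.    ]
[-0.0003  0.0001 -0.0189 -0.0012  0.0053  0.    ]
[-0.0002  0.0001 -0.0189 -0.0012  0.0053  0.    ]
[-0.0001  0.0002 -0.0189 -0.0012  0.0053  0.    ]
[-0.      0.0002 -0.0189 -0.0012  0.0053  0.    ]
```

View pics/side13c.png

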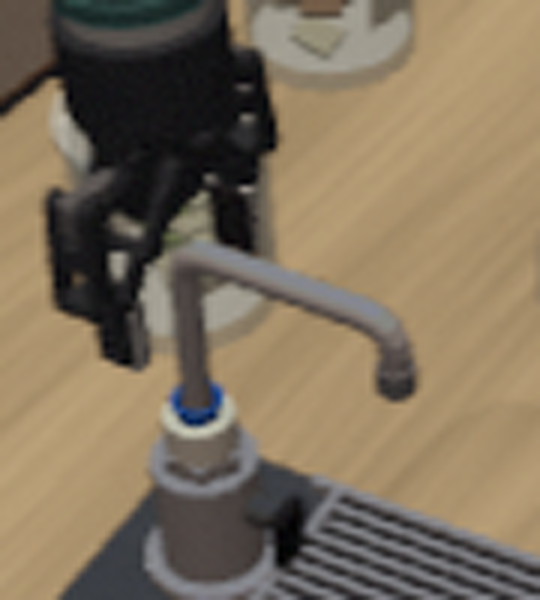

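The spout stands free and the collet ring is still raised. I'll withdraw straight up and clear.

Emit:
apply_moves(
  moves=[0.085, -0.0003, 0, -0.008, 0, 0, 0, 0.085, -0.0006, 0, -0.015, 0, 0, 0, 0.085, -0.0008, 0, -0.02, 0, 0, 0, 0.085, -0.0008, 0, -0.02, 0, 0, 0, 0.085, -0.0008, 0, -0.02, 0, 0, 0, 0.085, -0.0008, 0, -0.02, 0, 0, 0, 0.085, 0, 0, -0.015, 0, 0, 0, 0.085, 0, 0, -0.005, 0, 0, 0],
)

```text
clock: 20.85
position: [0.5805, 0.1758, 0.3082]
ee_rot: [-0.004, 0.999, 0.036, -0.024]
contact_force: [0.7, -1.1, 0.2]
width: 0.0851
```

```bash
python3 -c "
from h import *
info()"
```

```text
t 20.85 p [0.5805 0.1758 0.3082] yaw 4.108431320950699 tilt z [-0.0487  0.0054 -0.9988] F [ 0.7238 -1.0857  0.2191] M [ 0.0168 -0.0599 -0.0092] w 0.08509337383986698
```

Emit:
apply_moves(
  moves=[0.085, 0, 0.01, -0.004, 0, 0, 0, 0.085, 0, 0.025, -0.004, 0, 0, 0, 0.085, 0, 0.03, -0.004, 0, 0, 0, 0.085, 0, 0.03, 0, 0, 0, 0, 0.085, 0, 0.03, 0, 0, 0, 0, 0.085, 0, 0.03, 0, 0, 0, 0, 0.085, 0, 0.02, 0, 0, 0, 0, 0.085, 0, 0.005, 0, 0, 0, 0],
)

```text
clock: 21.52
position: [0.5929, -0.0131, 0.3172]
ee_rot: [-0.003, 0.999, 0.039, -0.026]
contact_force: [-0.0, 0.2, -0.6]
width: 0.0852
```

Run:
```python
from h import *
info(); d=save('side','side14'); t=save('top','top14')
a=cv2.resize(d['image'][130:250,160:270,::-1],None,fx=5,fy=5,interpolation=cv2.INTER_CUBIC)
cv2.imwrite('pics/s14c.png',a)
P=pts(t); ok=t['range_z']>0
m=ok&(P[...,2]>.2)&(P[...,2]<.25)&(abs(P[...,1]-.172)<.05)&(P[...,0]>.42)&(P[...,0]<.62)
Q=P[m]; print(len(Q)); 
if len(Q):
    k=np.polyfit(Q[:,0],Q[:,1],1); kz=np.polyfit(Q[:,0],Q[:,2],1); print('arm yaw',np.degrees(np.arctan(k[0])),'droop',np.degrees(kz[0]),Q.min(0),Q.max(0))
    lo=Q[:,0]<Q[:,0].min()+.02; print('nozzle end',Q[lo].mean(0))
P=pts(d); ok=d['range_z']>0
m=ok&(P[...,2]>.2)&(P[...,2]<.245)&(abs(P[...,1]-.172)<.04)&(P[...,0]>.48)&(P[...,0]<.56)
v,u=np.nonzero(m);Q=P[m];A=np.array([Q[u==c].mean(0) for c in np.unique(u)]);print('side: droop',np.degrees(np.polyfit(A[:,0],A[:,2],1)[0]),'z at .581',np.polyval(np.polyfit(A[:,0],A[:,2],1),.581))
print(ring(d,(190,220,197,216)))
```

```text
t 21.5167 p [ 0.5929 -0.0131  0.3172] yaw 4.432152184698738 tilt z [-0.0525  0.0038 -0.9986] F [-0.0054  0.2464 -0.5612] M [ 0.0209 -0.0132  0.0541] w 0.08517406511137449
198
arm yaw 4.215954776401985 droop 2.8045026181109414 [0.466  0.1609 0.2008] [0.5878 0.1822 0.2381]
nozzle end [0.4753 0.168  0.2212]
side: droop 1.2584394781225643 z at .581 0.2285152889959287
((202.41798400878906, 206.53443813323975), [7.500446796417236, 8.399218559265137])
```

View pics/s14c.png

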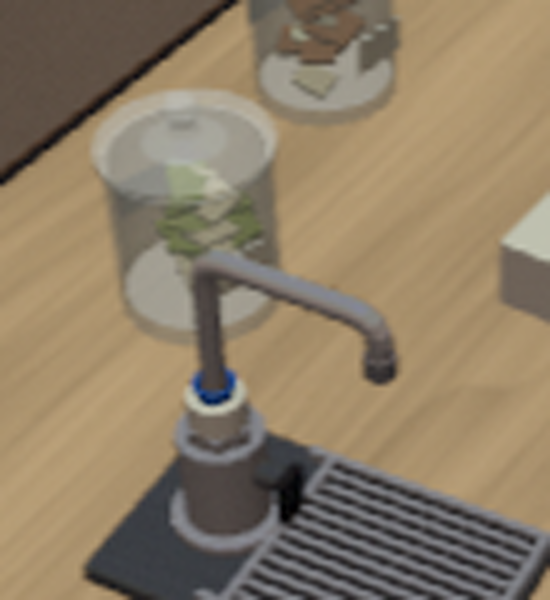

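View pics/top14.png

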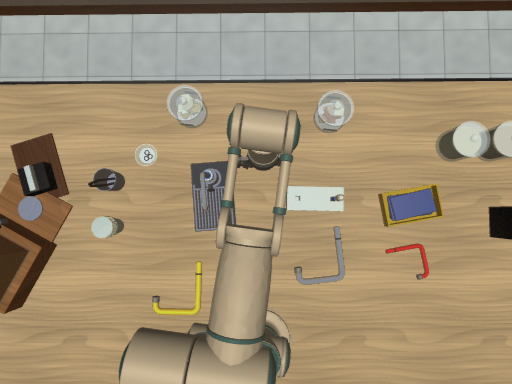

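The final views show the spout standing in the fitting, its nozzle at about full-image (236,203) over the grille, the collet ring still raised, and the other items where they were. The gripper is well clear, so I'm handing in.

```bash
python3 -c "
from h import *
print(workorder.sign_off())"
```

```text
the job is handed in; nothing more can be done
None
```

I refitted the spout and handed the job in at about 21.6 s. It stands locked in the fitting with its outlet over the drip tray. The sign-off returned no verdict.

- **Lift-out and alignment:** The spout came out of the drainer leaning about 2.8°, so I tilted the gripper to bring it upright over the mouth, within about 0.4°.
- **Seating:** I pushed it past the grip and seal to the stop, roughly 35–36 mm down. It did not move when the push rose from 13 to 17.5 N. That is an estimated 9–16 N on the stop, with drag not measured separately. The black band was inside the fitting.
- **Locking:** I drew it up until it stopped dead. The top of the blue ring rose by about 3 mm. I then eased the pull to 5 N and let go.

**Last checks:**
- The blue ring stayed up after release.
- The arm of the spout is in line with the tray (yaw 4.2°), with the nozzle over the grille.
- The gripper is clear.
- Nothing else visible on the counter had moved. In the last top view the arm hid the green-tea jar, but the side view shows it in place.

**Where checks disagreed or ran rough:**
- **Droop of the spout's arm:** The final views gave 1.3° (side) and 2.8° (top). The top figure includes the nozzle end, so I trust the side one more.
- **Mouth position:** The two cameras differed by about 4 mm, so I lined up by the side view alone.
- **Pull on the collet:** It reached about 21 N against the stop, above the 3–10 N needed to raise the collet.

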